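Push a tube rack under the UV hood with the push stick

ROBOT

A 6-joint arm with a two-finger parallel gripper is mounted at the origin on a cart in front of the work surface, level with it; the furniture and walls round the work are solid. World frame = base frame: x ahead of the robot, y to its left, z up, the work surface at z = 0. Lengths are in m, angles in rad, forces in N, time in s.
With the tool pointing down it reaches from about 0.225 to 0.875 m from the base axis. Payload 3.4 kg.
Tool frame: the origin (TCP) lies on the mounting face of the last link; the fingertips stand 173 mm ahead of it and the grasp point (between the pads) lies 155 mm ahead of it; x points along the fingers, y is the direction in which the jaws open and shut, and the axes are right-handed (so a half turn about x gives the same grasp; the last joint's range is limited). The gripper opens to 85 mm and grips with 20 to 120 N. Pads are 22 mm wide; open, the fingers measure 114 mm over their backs; the gripper's body (76 mm by 85 mm) begins 54 mm behind the grasp point. The pads swing forward as they close: fully open they stand 13 mm farther back than shut.
Start: joints at [1.145, 0.276, 1.505, -0, 1.361, -0.121], TCP at [0.173, 0.549, 0.405] pointing down, gripper open.
Joint ranges: [-2.89, 2.89], [-0.75, 2.08], [0.22, 2.7], [-1.18, 4.32], [0.11, 2.71], [-2.7, 2.7]. Speed limits (rad/s): [2.57, 2.57, 3.14, 3.14, 3.14, 3.14].

INTERFACE

Orientations are given as a unit quaternion [w, x, y, z].
In Python, from rig import manip gives the robot as it stands.
- The arm moves only by the tool arm_command, never from a script. Its argument "targets" is a list of rows, each an object with "dp": the shift along the tool's x, y, z in m, a list of three; "turn": the turn, a rotation vector about the tool's x, y, z in degrees, a list of three; "grip": the opening, from -1 (shut) to 1 (fully open). In form: [{"dp": [tx, ty, tz], "turn": [wx, wy, wz], "grip": grip}, ...]. A call has 1 to 8 rows; each row shifts and turns the commanded pose from where the row before left it, along the tool's axes as they then stand; what a row does not reach is not made up. A row lasts 1/10 s, in which the tool goes at most 50 mm and 8.59 degrees, less where a joint would pass 70% of its speed; a pose out of reach is approached as far as the arm can. A call with a gripper value outside its range is refused whole. The fingers move at their own pace and stop on an object; "grip_force" is the grip in N (left out, the last holds). Time passes only in rows, so rows that do not move let the fingers close. It gives the time, the measured TCP pose, the force and the opening at its end, in the units of the state.
- manip.get_state(): the state, without advancing time (a new reading comes with each control period).
- manip.get_image(name): name is "scene" or "top"; returns the picture (480x640x3 uint8, red, green, blue); there is no depth.
- manip.calibration(name): a dict with "fx", "fy", "cx", "cy" (pixels), "R" (3x3) and "t" (3): a world point X has camera coordinates R X + t. Camera axes: x right, y down, z forward; pixel columns grow to the right and rows downward; lengths in m; the calibration is good to about 2 mm. A picture is of the moment at which its call begins. calibration takes no time and is no camera call.
- manip.sign_off(): hands the job in, once; it reports no verdict.
The state is a dict: "clock": time; "qpos": joint angles; "qd": joint speeds; "effort": joint torques, N m; "position": TCP position; "ee_rot": TCP orientation; "contact_force": force on the tool from outside, world axes, zero at the start; "moment": the same for the moment, N m; "width": finger opening in m.
Only numpy, scipy, OpenCV 4.12 (cv2) and the standard library are available. Lean on these libraries where they do the work, as an engineer would, in place of code of your own. Each camera call takes 0.05 s, during which the arm holds its last target.

TASK

Stand the blue tube rack upright in front of the yellow mouth of the UV hood, end on, and use the orange push stick behind it to feed it in under the amber flap until it is fully home against the end stop; the gripper itself must not touch the rack once the rack is going in. The stick's handle sits in the grey sleeve, so draw the stick out by its neck, lay it on the bench, let go and take it again by the black handle. Finish with the stick lying on the bench clear of the hood, the flap hanging shut, and the vial, jars, canister and petri dish left where they stand.

Things in the scene. Friction and masses are not known exactly. Their poses are not given: they have to be found in the camera images.
- hood: Fixed white bottomless hood, amber roof, yellow-edged mouth. Origin on the bench under the middle of the mouth; x runs level into the hood (feed direction), z up. Inside 76 mm wide, 58 high, 220 deep; outside 86 wide, 114 over its feet; bar over the mouth 69 mm high; grey lamp housing on the roof (x 70 to 200 mm, 50 wide) up to 71 mm high. The rack slides on the bench itself.
- flap (a joint): Light amber flap, 70 mm wide, hinged across the top of the mouth 12 mm inside it, reaching down to 30 mm above the bench; 0 hangs shut, positive swings inward as the rack lifts it (to 1.5 rad). Two steel guide wings, 24 mm high, flare from the sides of the mouth out to 40 mm in front of it, where they are 97 mm apart. The rigid end stop is 220 mm inside the mouth.
- rack_centre (a point): Centre of the loose blue empty tube rack, 26 mm above its underside: 68 mm (x) by 150 mm (y, its length) by 52 mm high (z up), about 0.25 kg. Grip it across the 68 mm width at mid-length, on the side rails 42 to 46 mm above its underside. The stick pushes on an end plate (68 mm wide, 52 mm high); both ends are alike.
- sleeve: Fixed grey sleeve lying on the bench, 44 mm wide (66 mm over its feet) and 46 mm high, 155 mm long, bottomless. Origin on the bench under the middle of its open end; x points out of it, the way the stick is drawn out. Inside 34 mm wide, 41 mm high, 150 mm deep.
- stick_head (a point): Push stick, loose, about 0.12 kg, 240 mm long, lying flat: middle of the front face of its orange T-head, 11 mm above its underside. x points forward along the stick (out of the sleeve at the start), z up. The head is 40 mm wide, 22 mm high, 14 mm long.
- stick_neck (a point): Point on the stick's orange neck, 60 mm behind the front face, 10 mm above the underside; axes as the head's. The neck is 18 mm wide, 20 mm high and runs from 14 to 132 mm behind the front face; at the start 90 to 100 mm of the stick stand out of the sleeve.
- stick_handle (a point): Middle of the black handle's grip, 170 mm behind the front face, 15 mm above the underside; axes as the head's. The handle is 24 mm wide, 30 mm high and runs from 132 mm behind the front face to the tail at 240 mm. Inside the sleeve at the start.
- vial: Small white-capped vial, 19 mm across, 54 mm high, standing between the robot and the work; leave it. Origin at its underside.
- canister: Yellow canister with a blue cap, 69 mm across, 168 mm high, at the back left or right; leave it. Origin at its underside.
- jar: Jar with a red lid, 68 mm across, 67 mm high, at the back left or right; leave it. Origin at its underside.
- petri: Petri dish, 90 mm across, 15 mm high, at the back; leave it. Origin at its underside.
- small_jar: Small jar with a white lid, 54 mm across, 57 mm high, standing between the robot and the sleeve; leave it. Origin at its underside.

How it is judged:
By the outcome, as a careful person would: the job done as asked, in the order asked, and still so for the second after the job is handed in, with the robot touching nothing.
It also fails if it takes over 72 s, if anything falls off the work surface, if the arm or the gripper's body presses on something with over 40 N, if the wrist force passes 120 N, or if a joint passes its speed limit or range.

## Working session

There is one attempt and no reset: what is moved stays moved. The work goes in short steps, Python scripts to look and compute and a tool call to move; the robot and the scene stay as the last step left them, time stands still between calls to the robot, and variables do not carry over. Pictures are saved under pics/ and viewed, and the job is handed in when it is done.

Besides the shell and the picture viewer there is one more tool, called after "Call:" by a JSON object that holds its "fn" and its "kwargs". arm_command: Moves the arm, as the interface text tells. Its arguments: {"type":"object","properties":{"targets":{"type":"array"},"grip_force":{"type":"number"}},"required":["targets"]}

```bash
ls; mkdir -p pics; python3 - <<'E'
from rig import manip
import cv2
s=manip.get_state()
for k,v in s.items(): print(k,v)
for n in("scene","top"):
    im=manip.get_image(n); cv2.imwrite(f"pics/{n}0.png",im[:,:,::-1])
    c=manip.calibration(n); print(n,c)
E
```

```text
pics
clock 0.0
qpos [ 1.14504207e+00  2.76603548e-01  1.50613515e+00 -5.60203370e-07
  1.36073219e+00 -1.20996737e-01]
qd [ 4.04123250e-04 -3.92522592e-05  1.38100323e-03  4.22746810e-04
 -1.64614696e-03 -8.11327344e-05]
effort [ 1.60752013e-03 -4.16783524e+01 -2.45797795e+01 -1.53996175e-04
  1.10531659e-02  1.77881965e-06]
position [0.17244862 0.5483034  0.40383375]
ee_rot [ 0.698734    0.10669203  0.69909219 -0.10797093]
contact_force [-0.05378498 -0.35880169 -0.09821845]
moment [-0.02240994  0.0471174  -0.0290789 ]
width 0.08531885710367121
scene {'fx': 550.3795640455912, 'fy': 550.3795640455912, 'cx': 315.64539074923334, 'cy': 245.98416726328858, 'R': array([[-0.50532632, -0.86291522,  0.00475785],
       [-0.49926363,  0.28786465, -0.817233  ],
       [ 0.70383317, -0.41534477, -0.57628777]]), 't': array([0.05710931, 0.45811762, 0.57774531])}
top {'fx': 575.6920932485814, 'fy': 575.6920932485814, 'cx': 318.65213554171464, 'cy': 241.48011181831077, 'R': array([[-0.01459935, -0.99988258, -0.00465567],
       [-0.97362375,  0.01527592, -0.22764762],
       [ 0.22769201,  0.00120936, -0.97373245]]), 't': array([-0.27923159,  0.63094813,  1.08960309])}
```

View pics/scene0.png

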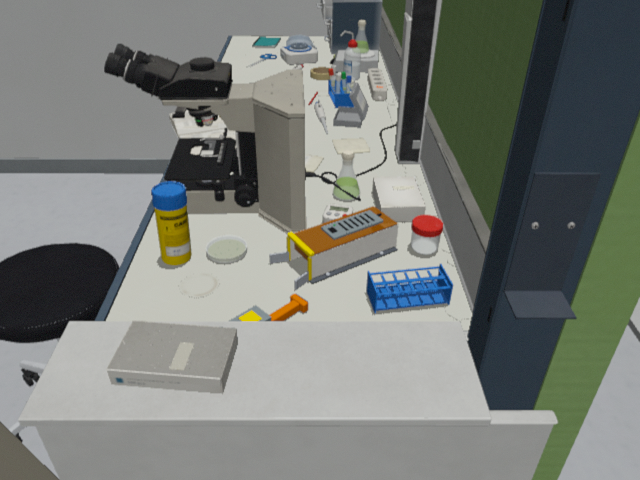

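View pics/top0.png

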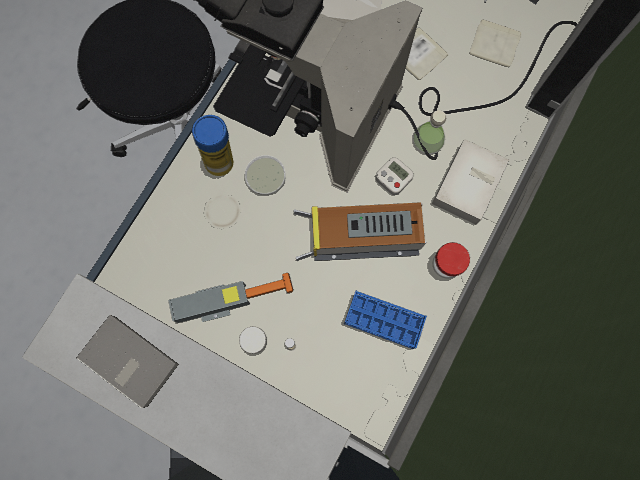

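```bash
cat > h.py <<'E'
import numpy as np, cv2
from rig import manip
def ray(n,u,v):
    c=manip.calibration(n); R=np.array(c['R']);t=np.array(c['t'])
    d=R.T@np.array([(u-c['cx'])/c['fx'],(v-c['cy'])/c['fy'],1.]); return -R.T@t,d
def onz(n,u,v,z):
    o,d=ray(n,u,v); return o+d*(z-o[2])/d[2]
def proj(n,X):
    c=manip.calibration(n); p=np.array(c['R'])@np.array(X)+c['t']
    return np.array([c['fx']*p[0]/p[2]+c['cx'],c['fy']*p[1]/p[2]+c['cy']])
def tri(ut,us):
    o1,d1=ray('top',*ut);o2,d2=ray('scene',*us)
    A=np.c_[d1,-d2]; s=np.linalg.lstsq(A,o2-o1,rcond=None)[0]
    p,q=o1+s[0]*d1,o2+s[1]*d2
    return (p+q)/2,np.linalg.norm(p-q)
def snap(n,name,crop=None,scale=1):
    im=manip.get_image(n); cv2.imwrite(f'pics/{name}_raw.png',im[:,:,::-1])
    o=im
    if crop: x0,y0,x1,y1=crop; o=im[y0:y1,x0:x1]
    if scale!=1:o=cv2.resize(o,None,fx=scale,fy=scale,interpolation=cv2.INTER_CUBIC)
    cv2.imwrite(f'pics/{name}.png',o[:,:,::-1]); return im
E
python3 - <<'E'
from h import *
np.set_printoptions(precision=4,suppress=True)
for n in('scene','top'):print(n,ray(n,0,0)[0])
# wall / shelf corners
print('shelf corner',tri((76,275),(62,324)), tri((350,430),(470,322)))
print('box', tri((113,317),(125,327)),tri((178,362),(238,328)))
a=cv2.imread('pics/top0.png')
cv2.imwrite('pics/t0a.png',cv2.resize(a[180:380,150:450],None,fx=2.66,fy=2.66,interpolation=cv2.INTER_CUBIC))
b=cv2.imread('pics/scene0.png')
cv2.imwrite('pics/s0a.png',cv2.resize(b[170:350,140:480],None,fx=2.35,fy=2.35,interpolation=cv2.INTER_CUBIC))
E
```

```text
scene [-0.1491  0.1574  0.7071]
top [ 0.3621 -0.2902  1.2033]
shelf corner (array([0.5554, 0.1723, 0.1391]), np.float64(0.009344222375785369)) (array([ 0.2627, -0.3449,  0.1405]), np.float64(0.016939954780900046))
box (array([0.475 , 0.0928, 0.1606]), np.float64(0.016090307141130397)) (array([ 0.3906, -0.0368,  0.1682]), np.float64(0.002244413259914687))
```

View pics/t0a.png

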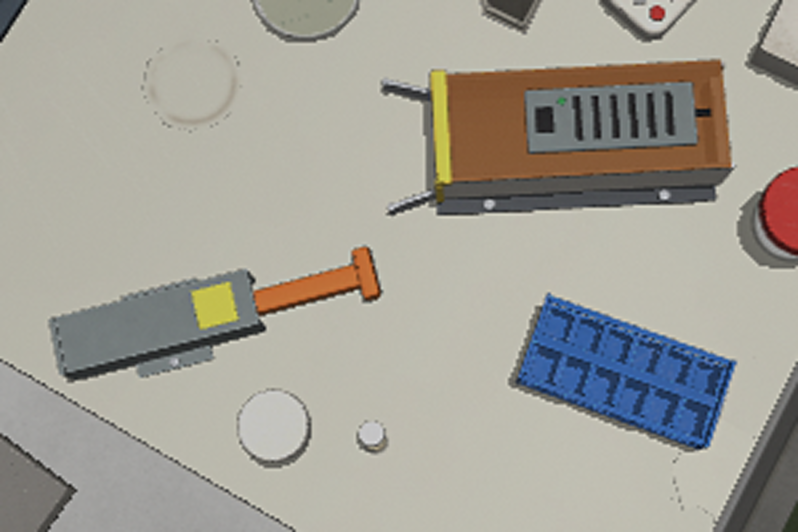

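View pics/s0a.png

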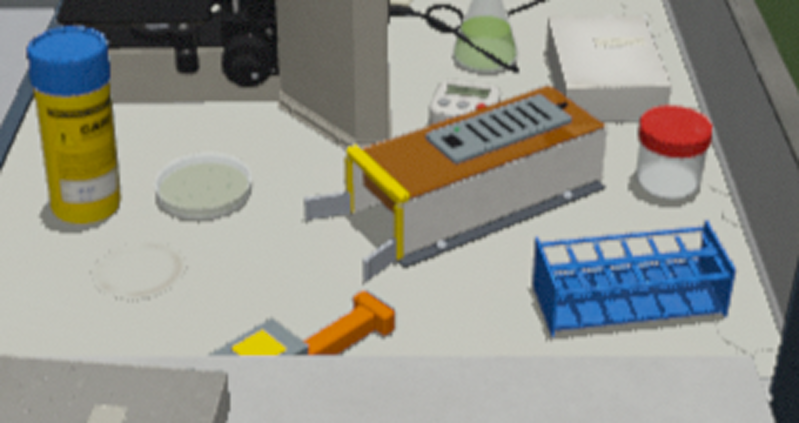

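```bash
python3 - <<'E'
from h import *
np.set_printoptions(precision=4,suppress=True)
a=cv2.imread('pics/top0.png'); hsv=cv2.cvtColor(a,cv2.COLOR_BGR2HSV)
def comp(lo,hi,box,z):
    m=cv2.inRange(hsv,lo,hi); x0,y0,x1,y1=box; k=np.zeros_like(m);k[y0:y1,x0:x1]=m[y0:y1,x0:x1]
    k=cv2.morphologyEx(k,cv2.MORPH_CLOSE,np.ones((3,3)))
    cs,_=cv2.findContours(k,cv2.RETR_EXTERNAL,cv2.CHAIN_APPROX_NONE); c=max(cs,key=cv2.contourArea)
    pts=np.array([onz('top',u,v,z)[:2] for u,v in c[:,0].astype(float)],dtype=np.float32)
    r=cv2.minAreaRect(pts*1000); return c,pts,r
for nm,lo,hi,box,z in [('rack',(100,120,60),(125,255,255),(330,270,440,360),.052),
  ('orange',(3,150,100),(16,255,255),(240,260,300,310),.022),
  ('yellowbar',(22,150,120),(35,255,255),(300,195,330,260),.069),
  ('roof',(5,100,60),(20,255,255),(310,195,440,260),.06),
  ('redlid',(0,150,80),(4,255,255),(425,230,480,290),.067),
  ('petri',(25,10,100),(90,60,210),(240,150,290,200),.015)]:
    c,p,r=comp(lo,hi,box,z); print(nm,'n',len(p),'rect c',r[0],'size',r[1],'ang',r[2]); print(cv2.boxPoints(r)/1000)
for nm,u,v,z in [('smalljar',252.8,340,.057),('vial',290,343.5,.054),('stain',221,210,0)]:
    print(nm,onz('top',u,v,z))
# hand points from crop (150+x/2.66,180+y/2.66)
f=lambda x,y:(150+x/2.66,180+y/2.66)
for nm,x,y,z in [('wingL tip',384,86,.024),('wingR tip',389,210,.024),('sleeve open far',250,271,.046),('sleeve open near',264,322,.046),('sleeve back far',52,318,.046),('sleeve back near',67,375,.046),
 ('foot nearL',438,212,.004),('foot nearR',715,196,.004),('roofbackfar',722,62,.06),('head front a',366,248,.022),('head front b',380,296,.022)]:
    print(nm,onz('top',*f(x,y),z))
E
```

```text
rack n 204 rect c (469.8425598144531, -418.4593505859375) size (149.2310791015625, 70.32589721679688) ang 69.09972381591797
[[ 0.4104 -0.4756]
 [ 0.4761 -0.5007]
 [ 0.5293 -0.3613]
 [ 0.4636 -0.3362]]
orange n 116 rect c (543.7529296875, -181.92941284179688) size (38.195770263671875, 93.94452667236328) ang 13.672518730163574
[[ 0.5141 -0.1408]
 [ 0.5363 -0.2321]
 [ 0.5734 -0.2231]
 [ 0.5512 -0.1318]]
yellowbar n 93 rect c (655.2440185546875, -282.8955078125) size (90.53874206542969, 11.377894401550293) ang 2.556701183319092
[[ 0.6098 -0.2792]
 [ 0.6103 -0.2906]
 [ 0.7007 -0.2866]
 [ 0.7002 -0.2752]]
roof n 285 rect c (662.85205078125, -395.88104248046875) size (86.01055908203125, 214.3286590576172) ang 2.2215633392333984
[[ 0.6157 -0.2905]
 [ 0.624  -0.5046]
 [ 0.71   -0.5013]
 [ 0.7017 -0.2871]]
redlid n 91 rect c (588.6602783203125, -558.3228149414062) size (64.47953796386719, 63.58474349975586) ang 89.10212707519531
[[ 0.5564 -0.5901]
 [ 0.6199 -0.5911]
 [ 0.621  -0.5266]
 [ 0.5574 -0.5256]]
petri n 196 rect c (792.400634765625, -172.26162719726562) size (107.97183227539062, 114.24333953857422) ang 89.83543395996094
[[ 0.7351 -0.2261]
 [ 0.8494 -0.2264]
 [ 0.8497 -0.1184]
 [ 0.7354 -0.1181]]
smalljar [ 0.4332 -0.1563  0.057 ]
vial [ 0.4255 -0.2293  0.054 ]
stain [ 0.7172 -0.0772  0.    ]
wingL tip [ 0.7024 -0.2379  0.024 ]
wingR tip [ 0.6012 -0.2413  0.024 ]
sleeve open far [ 0.5508 -0.1357  0.046 ]
sleeve open near [ 0.5116 -0.147   0.046 ]
sleeve back far [0.5171 0.0141 0.046 ]
sleeve back near [0.4738 0.0009 0.046 ]
foot nearL [ 0.603  -0.2796  0.004 ]
foot nearR [ 0.6126 -0.5013  0.004 ]
roofbackfar [ 0.7073 -0.5026  0.06  ]
head front a [ 0.5715 -0.2231  0.022 ]
head front b [ 0.5336 -0.2339  0.022 ]
```

```bash
cat >> h.py <<'E'
from scipy.spatial.transform import Rotation as Ro
def toolR(s=None):
    s=s or manip.get_state(); w,x,y,z=s['ee_rot']; return Ro.from_quat([x,y,z,w])
E
python3 - <<'E'
from h import *
np.set_printoptions(precision=4,suppress=True)
print(toolR().as_matrix())
print('micro base tip',tri((343,188),(305,228)), onz('top',343,188,.0))
print('bench edge',onz('top',90,280,0),onz('top',205,95,0))
print('canister cap',onz('top',211,133,.168),'petri',onz('top',265,175,.015))
for n,t,s in [('barcorner near top',(316.6,253),(314,254)),('bar far top',(312,206.5),(290,234))]: print(n,tri(t,s))
c=cv2.imread('pics/top0.png'); cv2.imwrite('pics/t0b.png',cv2.resize(c[190:280,285:435],None,fx=5.3,fy=5.3,interpolation=cv2.INTER_CUBIC))
c=cv2.imread('pics/scene0.png'); cv2.imwrite('pics/s0b.png',cv2.resize(c[200:300,260:410],None,fx=5.3,fy=5.3,interpolation=cv2.INTER_CUBIC))
E
```

```text
[[-0.0008  0.3001  0.9539]
 [-0.0015  0.9539 -0.3001]
 [-1.     -0.0017 -0.0003]]
micro base tip (array([ 0.752 , -0.3441,  0.0297]), np.float64(0.004016351282401673)) [ 0.7631 -0.3438  0.    ]
bench edge [0.5674 0.1967 0.    ] [ 0.9912 -0.0341  0.    ]
canister cap [ 0.8229 -0.0839  0.168 ] petri [ 0.7906 -0.1739  0.015 ]
barcorner near top (array([ 0.6032, -0.2837,  0.0727]), np.float64(0.0013802835943630318))
bar far top (array([ 0.7006, -0.2785,  0.0657]), np.float64(0.005688838340328992))
```

View pics/t0b.png

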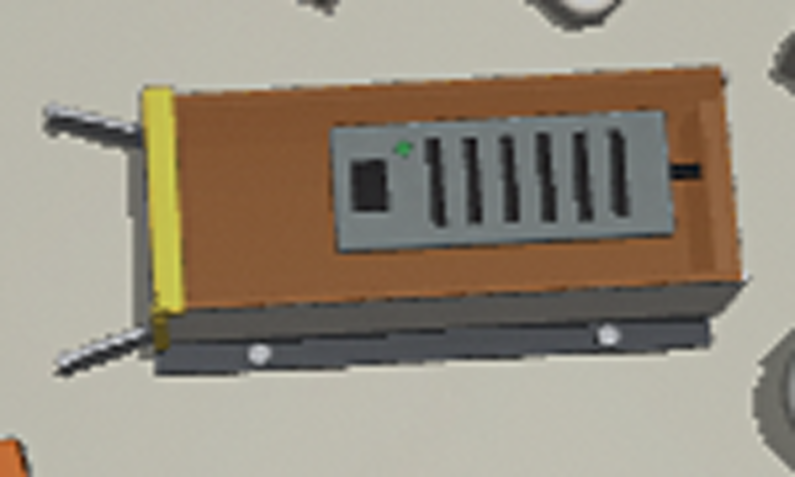

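View pics/s0b.png

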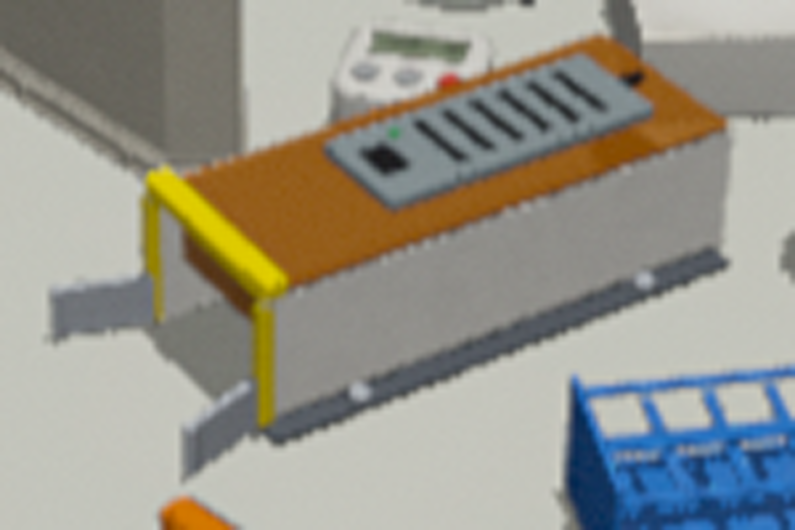

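```bash
python3 - <<'E'
from h import *
np.set_printoptions(precision=4,suppress=True)
f=lambda x,y:(285+x/5.3,190+y/5.3)
H=[onz('top',*f(*p),.071) for p in [(331,127),(667,111),(675,233),(340,251)]]
a=(H[0]+H[3])/2;b=(H[1]+H[2])/2;d=(b-a)[:2];L=np.linalg.norm(d);d/=L
print('housing len',L,'w',np.linalg.norm(H[0]-H[3]),np.linalg.norm(H[1]-H[2]),'ang',np.degrees(np.arctan2(d[1],d[0])))
print('mouth from housing',a[:2]-d*.070,b[:2]-d*.2)
B=[onz('top',*f(*p),.069) for p in [(144,88),(173,88),(185,312),(155,312)]]
print('bar front mid',(B[0]+B[3])/2,'back',(B[1]+B[2])/2,np.linalg.norm(B[0]-B[3]))
W=[onz('top',*f(*p),.024) for p in [(45,112),(62,366)]];print('wings',W,(W[0]+W[1])/2)
# roof back edge
r=[onz('top',*f(*p),.062) for p in [(720,67),(742,280)]];print('back',r)
for n,X in [('mouth near bottom',(.656-.043,-.278+.0,0))]: print(proj('scene',X))
E
```

```text
housing len 0.1289817612365185 w 0.0492393136555308 0.048479105270008004 ang -87.91118724942174
mouth from housing [ 0.6565 -0.2795] [ 0.6565 -0.2785]
bar front mid [ 0.6567 -0.2781  0.069 ] back [ 0.6565 -0.2894  0.069 ] 0.08894212171479868
wings [array([ 0.7051, -0.2361,  0.024 ]), array([ 0.6009, -0.2423,  0.024 ])] [ 0.653  -0.2392  0.024 ]
back [array([ 0.7081, -0.5011,  0.062 ]), array([ 0.6228, -0.5049,  0.062 ])]
[309.3984 281.2399]
```

```bash
cat >> h.py <<'E'
def st():
    s=manip.get_state(); R=toolR(s).as_matrix()
    print('t%.2f'%s['clock'],'pos',np.round(s['position'],4),'yaw(y)',round(float(np.degrees(np.arctan2(R[1,1],R[0,1]))),2),'xdir',np.round(R[:,0],4),'F',np.round(s['contact_force'],1),'w%.4f'%s['width'],'q',np.round(s['qpos'],2)); return s,R
def plan(pos,yaw,n):
    """rows (world line, tool down) to pos with tool-y at yaw deg, n rows"""
    s,R=st(); p=np.array(s['position']); y0=np.degrees(np.arctan2(R[1,1],R[0,1]))
    dy=(yaw-y0+180)%360-180; d=(np.array(pos)-p)/n
    print('dist/row mm',round(np.linalg.norm(d)*1000,1),'turn/row',round(-dy/n,2))
    for i in range(n):
        a=np.radians(y0+dy*i/n); ty=np.array([np.cos(a),np.sin(a),0]); tz=np.array([np.sin(a),-np.cos(a),0])
        print(i,'dp',[round(float(-d[2]),3),round(float(d@ty),3),round(float(d@tz),3)],'turn',round(-dy/n,1))
E
python3 - <<'E'
from h import *
plan([.47,-.4185,.35],-20.9,24)
E
```

```text
t0.10 pos [0.1725 0.5483 0.4039] yaw(y) 72.54 xdir [-8.0e-04 -1.5e-03 -1.0e+00] F [-1.3 -1.   0.7] w0.0853 q [ 1.14  0.28  1.51  0.    1.36 -0.12]
dist/row mm 42.2 turn/row 3.89
0 dp [0.002, -0.035, 0.024] turn 3.9
1 dp [0.002, -0.033, 0.026] turn 3.9
2 dp [0.002, -0.031, 0.028] turn 3.9
3 dp [0.002, -0.029, 0.03] turn 3.9
4 dp [0.002, -0.027, 0.032] turn 3.9
5 dp [0.002, -0.025, 0.034] turn 3.9
6 dp [0.002, -0.022, 0.036] turn 3.9
7 dp [0.002, -0.02, 0.037] turn 3.9
8 dp [0.002, -0.017, 0.038] turn 3.9
9 dp [0.002, -0.015, 0.04] turn 3.9
10 dp [0.002, -0.012, 0.04] turn 3.9
11 dp [0.002, -0.009, 0.041] turn 3.9
12 dp [0.002, -0.006, 0.042] turn 3.9
13 dp [0.002, -0.004, 0.042] turn 3.9
14 dp [0.002, -0.001, 0.042] turn 3.9
15 dp [0.002, 0.002, 0.042] turn 3.9
16 dp [0.002, 0.005, 0.042] turn 3.9
17 dp [0.002, 0.008, 0.041] turn 3.9
18 dp [0.002, 0.011, 0.041] turn 3.9
19 dp [0.002, 0.013, 0.04] turn 3.9
20 dp [0.002, 0.016, 0.039] turn 3.9
21 dp [0.002, 0.019, 0.038] turn 3.9
22 dp [0.002, 0.021, 0.036] turn 3.9
23 dp [0.002, 0.024, 0.035] turn 3.9
```

Call:
{"fn": "arm_command", "kwargs": {"targets": [{"dp":[0,-0.035,0.024],"turn":[3.9,0,0],"grip":1},{"dp":[0,-0.033,0.026],"turn":[3.9,0,0],"grip":1},{"dp":[0,-0.031,0.028],"turn":[3.9,0,0],"grip":1},{"dp":[0,-0.029,0.03],"turn":[3.9,0,0],"grip":1},{"dp":[0,-0.027,0.032],"turn":[3.9,0,0],"grip":1},{"dp":[0,-0.025,0.034],"turn":[3.9,0,0],"grip":1},{"dp":[0,-0.022,0.036],"turn":[3.9,0,0],"grip":1},{"dp":[0,-0.02,0.037],"turn":[3.9,0,0],"grip":1}]}}

```text
clock: 0.9
position: [0.2704, 0.2252, 0.4045]
ee_rot: [0.644, 0.292, 0.644, -0.292]
contact_force: [0.8, 0.1, -0.3]
width: 0.0852
```

Call:
{"fn": "arm_command", "kwargs": {"targets": [{"dp":[0,-0.017,0.038],"turn":[3.9,0,0],"grip":1},{"dp":[0,-0.015,0.04],"turn":[3.9,0,0],"grip":1},{"dp":[0,-0.012,0.04],"turn":[3.9,0,0],"grip":1},{"dp":[0,-0.009,0.041],"turn":[3.9,0,0],"grip":1},{"dp":[0,-0.006,0.042],"turn":[3.9,0,0],"grip":1},{"dp":[0,-0.004,0.042],"turn":[3.9,0,0],"grip":1},{"dp":[0,-0.001,0.042],"turn":[3.9,0,0],"grip":1},{"dp":[0,0.002,0.042],"turn":[3.9,0,0],"grip":1}]}}

```text
clock: 1.7
position: [0.3685, -0.0971, 0.4045]
ee_rot: [0.541, 0.455, 0.541, -0.455]
contact_force: [1.0, 0.1, 1.2]
width: 0.085
```

Call:
{"fn": "arm_command", "kwargs": {"targets": [{"dp":[0,0.005,0.042],"turn":[3.9,0,0],"grip":1},{"dp":[0,0.008,0.041],"turn":[3.9,0,0],"grip":1},{"dp":[0,0.011,0.041],"turn":[3.9,0,0],"grip":1},{"dp":[0,0.013,0.04],"turn":[3.9,0,0],"grip":1},{"dp":[0,0.016,0.039],"turn":[3.9,0,0],"grip":1},{"dp":[0,0.019,0.038],"turn":[3.9,0,0],"grip":1},{"dp":[0,0.021,0.036],"turn":[3.9,0,0],"grip":1},{"dp":[0,0.024,0.035],"turn":[3.9,0,0],"grip":1}]}}

```text
clock: 2.5
position: [0.4677, -0.4194, 0.404]
ee_rot: [0.399, 0.584, 0.4, -0.584]
contact_force: [0.3, 0.5, -0.4]
width: 0.0854
```

```bash
python3 - <<'E'
from h import *
plan([.47,-.4185,.21],-20.9,8)
E
```

```text
t2.50 pos [ 0.4677 -0.4194  0.404 ] yaw(y) -21.24 xdir [-6.0e-04  1.1e-03 -1.0e+00] F [ 0.3  0.5 -0.4] w0.0854 q [-0.84  0.36  1.39  0.    1.4  -0.47]
dist/row mm 24.3 turn/row -0.04
0 dp [0.024, 0.0, -0.0] turn -0.0
1 dp [0.024, 0.0, -0.0] turn -0.0
2 dp [0.024, 0.0, -0.0] turn -0.0
3 dp [0.024, 0.0, -0.0] turn -0.0
4 dp [0.024, 0.0, -0.0] turn -0.0
5 dp [0.024, 0.0, -0.0] turn -0.0
6 dp [0.024, 0.0, -0.0] turn -0.0
7 dp [0.024, 0.0, -0.0] turn -0.0
```

Call:
{"fn": "arm_command", "kwargs": {"targets": [{"dp":[0.03,0.002,-0.002],"turn":[0,0,0],"grip":1},{"dp":[0.035,0,0],"turn":[0,0,0],"grip":1},{"dp":[0.035,0,0],"turn":[0,0,0],"grip":1},{"dp":[0.035,0,0],"turn":[0,0,0],"grip":1},{"dp":[0.019,0,0],"turn":[0,0,0],"grip":1},{"dp":[0,0,0],"turn":[0,0,0],"grip":1}]}}

```text
clock: 3.1
position: [0.4691, -0.4155, 0.2468]
ee_rot: [-0.397, -0.583, -0.403, 0.583]
contact_force: [-0.9, 0.3, -0.7]
width: 0.0857
```

```bash
python3 - <<'E'
from h import *
st(); snap('top','t1',(300,220,460,380),4); snap('scene','s1',(320,180,520,330),4)
E
```

```text
t3.10 pos [ 0.4691 -0.4155  0.2468] yaw(y) -21.07 xdir [-0.0055  0.0062 -1.    ] F [-0.9  0.3 -0.7] w0.0857 q [-0.84  0.47  1.61  0.    1.07 -0.47]
```

View pics/t1.png

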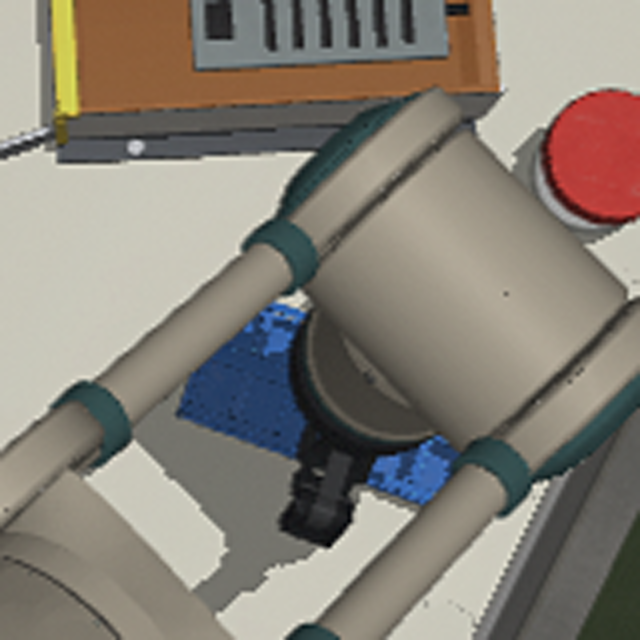

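View pics/s1.png

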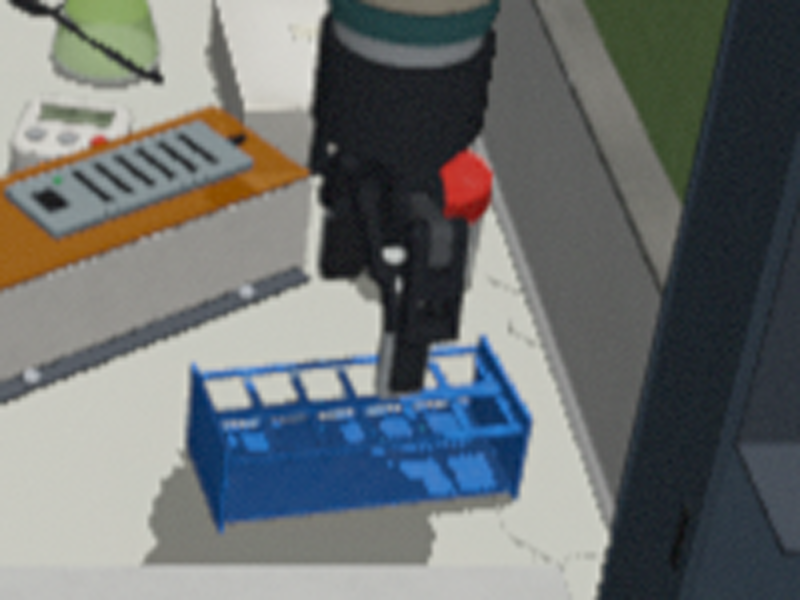

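Call:
{"fn": "arm_command", "kwargs": {"targets": [{"dp":[0.015,0,0],"turn":[0,0,0],"grip":1},{"dp":[0.015,0,0],"turn":[0,0,0],"grip":1},{"dp":[0.015,0,0],"turn":[0,0,0],"grip":1},{"dp":[0.01,0,0],"turn":[0,0,0],"grip":1},{"dp":[0,0,0],"turn":[0,0,0],"grip":1}]}}

```text
clock: 3.7
position: [0.4701, -0.4167, 0.1956]
ee_rot: [0.4, 0.583, 0.4, -0.583]
contact_force: [0.3, -0.2, 0.2]
width: 0.0855
```

```bash
python3 - <<'E'
from h import *
st(); snap('scene','s2',(320,180,520,330),4)
E
```

```text
t3.70 pos [ 0.4701 -0.4167  0.1956] yaw(y) -21.07 xdir [-3.e-04  4.e-04 -1.e+00] F [ 0.3 -0.2  0.2] w0.0855 q [-0.84  0.53  1.66  0.    0.95 -0.47]
```

View pics/s2.png

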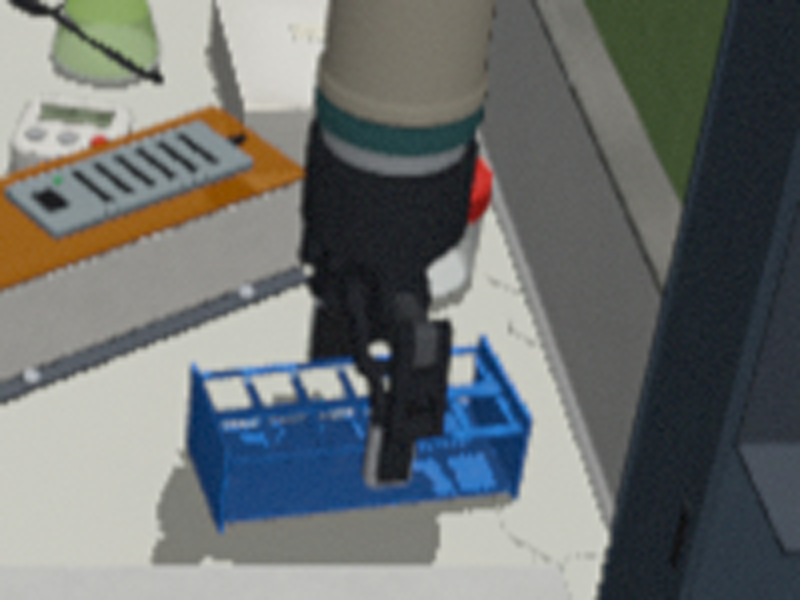

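Call:
{"fn": "arm_command", "kwargs": {"targets": [{"dp":[0.005,0,0],"turn":[0,0,0],"grip":1},{"dp":[0,0,0],"turn":[0,0,0],"grip":-1},{"dp":[0,0,0],"turn":[0,0,0],"grip":-1},{"dp":[0,0,0],"turn":[0,0,0],"grip":-1},{"dp":[0,0,0],"turn":[0,0,0],"grip":-1}], "grip_force": 35}}

```text
clock: 4.25
position: [0.4705, -0.4169, 0.1916]
ee_rot: [0.401, 0.583, 0.4, -0.583]
contact_force: [0.7, -0.3, 4.3]
width: 0.0669
```

```bash
python3 - <<'E'
from h import *
st(); 
E
```

```text
t4.25 pos [ 0.4705 -0.4169  0.1916] yaw(y) -21.07 xdir [ 0.0014 -0.0012 -1.    ] F [ 0.7 -0.3  4.3] w0.0669 q [-0.84  0.53  1.67  0.    0.94 -0.47]
```

Call:
{"fn": "arm_command", "kwargs": {"targets": [{"dp":[-0.01,0,0],"turn":[0,0,0],"grip":-1},{"dp":[-0.02,0,0],"turn":[0,0,0],"grip":-1},{"dp":[-0.025,0,0],"turn":[0,0,0],"grip":-1},{"dp":[-0.025,0,0],"turn":[0,0,0],"grip":-1},{"dp":[-0.02,0,0],"turn":[0,0,0],"grip":-1}]}}

```text
clock: 4.75
position: [0.4698, -0.4165, 0.2917]
ee_rot: [-0.4, -0.583, -0.4, 0.583]
contact_force: [-0.5, 0.2, -2.1]
width: 0.0668
```

```bash
python3 - <<'E'
from h import *
plan([.6532,-.1874,.29],2.1,8);plan([.6532,-.1874,.29],2.1,10); snap('scene','s3',(320,130,520,280),4)
E
```

```text
t4.75 pos [ 0.4698 -0.4165  0.2917] yaw(y) -21.06 xdir [-6.e-04  4.e-04 -1.e+00] F [-0.5  0.2 -2.1] w0.0668 q [-0.84  0.43  1.56 -0.    1.15 -0.47]
dist/row mm 36.7 turn/row -2.9
0 dp [0.0, 0.011, -0.035] turn -2.9
1 dp [0.0, 0.013, -0.034] turn -2.9
2 dp [0.0, 0.015, -0.034] turn -2.9
3 dp [0.0, 0.016, -0.033] turn -2.9
4 dp [0.0, 0.018, -0.032] turn -2.9
5 dp [0.0, 0.019, -0.031] turn -2.9
6 dp [0.0, 0.021, -0.03] turn -2.9
7 dp [0.0, 0.023, -0.029] turn -2.9
t4.75 pos [ 0.4698 -0.4165  0.2917] yaw(y) -21.06 xdir [-6.e-04  4.e-04 -1.e+00] F [-0.5  0.2 -2.1] w0.0668 q [-0.84  0.43  1.56 -0.    1.15 -0.47]
dist/row mm 29.3 turn/row -2.32
0 dp [0.0, 0.009, -0.028] turn -2.3
1 dp [0.0, 0.01, -0.028] turn -2.3
2 dp [0.0, 0.011, -0.027] turn -2.3
3 dp [0.0, 0.012, -0.027] turn -2.3
4 dp [0.0, 0.013, -0.026] turn -2.3
5 dp [0.0, 0.014, -0.026] turn -2.3
6 dp [0.0, 0.015, -0.025] turn -2.3
7 dp [0.0, 0.016, -0.024] turn -2.3
8 dp [0.0, 0.017, -0.024] turn -2.3
9 dp [0.0, 0.018, -0.023] turn -2.3
```

View pics/s3.png

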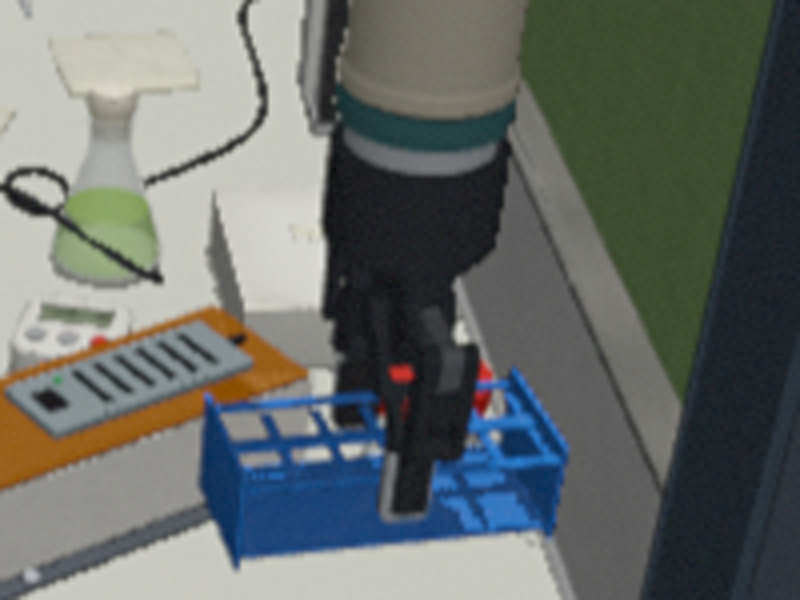

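Call:
{"fn": "arm_command", "kwargs": {"targets": [{"dp":[0,0.011,-0.035],"turn":[-2.9,0,0],"grip":-1},{"dp":[0,0.013,-0.034],"turn":[-2.9,0,0],"grip":-1},{"dp":[0,0.015,-0.034],"turn":[-2.9,0,0],"grip":-1},{"dp":[0,0.016,-0.033],"turn":[-2.9,0,0],"grip":-1},{"dp":[0,0.018,-0.032],"turn":[-2.9,0,0],"grip":-1},{"dp":[0,0.019,-0.031],"turn":[-2.9,0,0],"grip":-1},{"dp":[0,0.021,-0.03],"turn":[-2.9,0,0],"grip":-1},{"dp":[0,0.023,-0.029],"turn":[-2.9,0,0],"grip":-1}]}}

```text
clock: 5.6
position: [0.654, -0.1861, 0.2894]
ee_rot: [0.509, 0.49, 0.511, -0.49]
contact_force: [0.9, -0.4, -3.0]
width: 0.0665
```

Call:
{"fn": "arm_command", "kwargs": {"targets": [{"dp":[0.02,0,0],"turn":[0,0,0],"grip":-1},{"dp":[0.02,0,0],"turn":[0,0,0],"grip":-1},{"dp":[0.02,0,0],"turn":[0,0,0],"grip":-1},{"dp":[0,0,0],"turn":[0,0,0],"grip":-1}]}}

```text
clock: 6.0
position: [0.652, -0.1867, 0.2263]
ee_rot: [0.506, 0.489, 0.512, -0.492]
contact_force: [-0.2, 0.3, -2.5]
width: 0.0666
```

```bash
python3 - <<'E'
from h import *
st(); snap('scene','s4',(210,170,410,320),4); snap('top','t4',(210,160,410,310),4)
E
```

```text
t6.00 pos [ 0.652  -0.1867  0.2263] yaw(y) 2.16 xdir [-0.0087  0.0034 -1.    ] F [-0.2  0.3 -2.5] w0.0666 q [-0.38  0.56  1.51 -0.    1.09 -0.42]
```

View pics/s4.png

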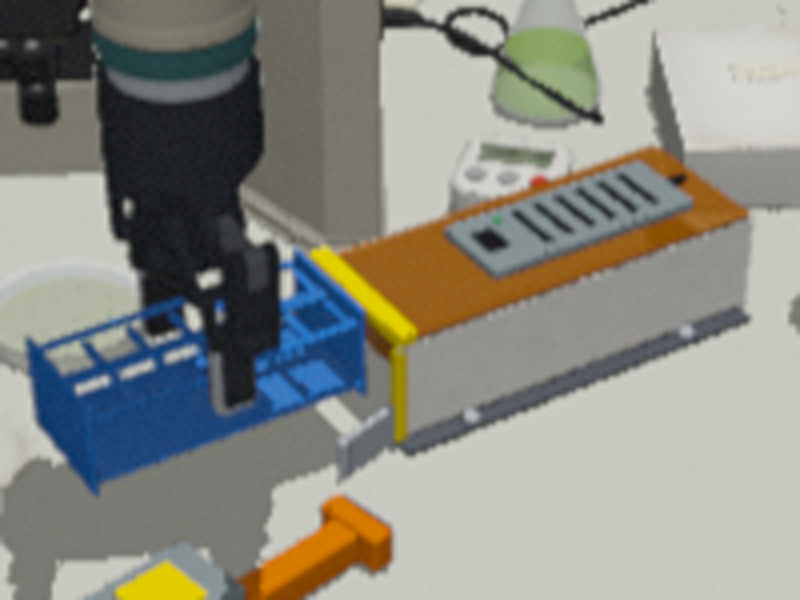

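View pics/t4.png

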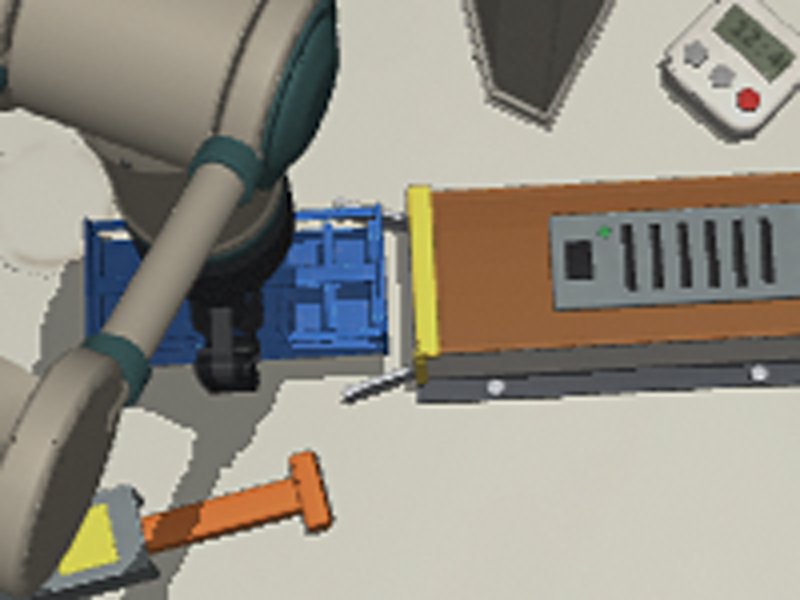

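```bash
python3 - <<'E'
from h import *
st()
f=lambda x,y:(210+x/4,160+y/4)
z=.052+.0355
for p in [(381,205),(388,352),(85,220),(84,352)]: print(onz('top',*f(*p),z).round(4))
E
```

```text
t6.10 pos [ 0.6534 -0.1875  0.2298] yaw(y) 2.14 xdir [-2.1e-03  8.0e-04 -1.0e+00] F [ 0.3 -0.2 -0.9] w0.0664 q [-0.38  0.56  1.5   0.    1.09 -0.42]
[ 0.686  -0.2627  0.0875]
[ 0.6101 -0.2654  0.0875]
[ 0.6806 -0.1136  0.0875]
[ 0.6125 -0.1145  0.0875]
```

Call:
{"fn": "arm_command", "kwargs": {"targets": [{"dp":[0.012,0,0],"turn":[0,0,0],"grip":-1},{"dp":[0.012,0,0],"turn":[0,0,0],"grip":-1},{"dp":[0.009,0,0],"turn":[0,0,0],"grip":-1},{"dp":[0.004,0,0],"turn":[0,0,0],"grip":-1},{"dp":[0,0,0],"turn":[0,0,0],"grip":-1}]}}

```text
clock: 6.6
position: [0.6534, -0.1875, 0.1927]
ee_rot: [0.509, 0.49, 0.51, -0.491]
contact_force: [0.8, 0.2, -2.9]
width: 0.0665
```

```bash
python3 - <<'E'
from h import *
st()
E
```

```text
t6.60 pos [ 0.6534 -0.1875  0.1927] yaw(y) 2.13 xdir [-1.6e-03  8.0e-04 -1.0e+00] F [ 0.8  0.2 -2.9] w0.0665 q [-0.38  0.59  1.54  0.    1.01 -0.42]
```

Call:
{"fn": "arm_command", "kwargs": {"targets": [{"dp":[0.0015,0,0],"turn":[0,0,0],"grip":-1},{"dp":[0,0,0],"turn":[0,0,0],"grip":1},{"dp":[0,0,0],"turn":[0,0,0],"grip":1},{"dp":[0,0,0],"turn":[0,0,0],"grip":1},{"dp":[0,0,0],"turn":[0,0,0],"grip":1}]}}

```text
clock: 7.1
position: [0.6539, -0.1876, 0.1927]
ee_rot: [0.51, 0.491, 0.509, -0.49]
contact_force: [0.1, 0.0, 0.0]
width: 0.0851
```

Call:
{"fn": "arm_command", "kwargs": {"targets": [{"dp":[-0.01,0,0],"turn":[0,0,0],"grip":1},{"dp":[-0.025,0,0],"turn":[0,0,0],"grip":1},{"dp":[-0.03,0,0],"turn":[0,0,0],"grip":1},{"dp":[-0.035,0,0],"turn":[0,0,0],"grip":1},{"dp":[0,0,0],"turn":[0,0,0],"grip":1}]}}

```text
clock: 7.6
position: [0.6554, -0.1881, 0.299]
ee_rot: [0.513, 0.492, 0.505, -0.489]
contact_force: [0.6, 0.1, 0.8]
width: 0.0854
```

```bash
python3 - <<'E'
from h import *
st(); snap('scene','s5',(210,170,410,320),4); snap('top','t5',(210,160,410,310),4)
E
```

```text
t7.60 pos [ 0.6554 -0.1881  0.299 ] yaw(y) 2.14 xdir [ 0.0113 -0.0044 -0.9999] F [0.6 0.1 0.8] w0.0854 q [-0.38  0.5   1.42  0.    1.21 -0.42]
```

View pics/s5.png

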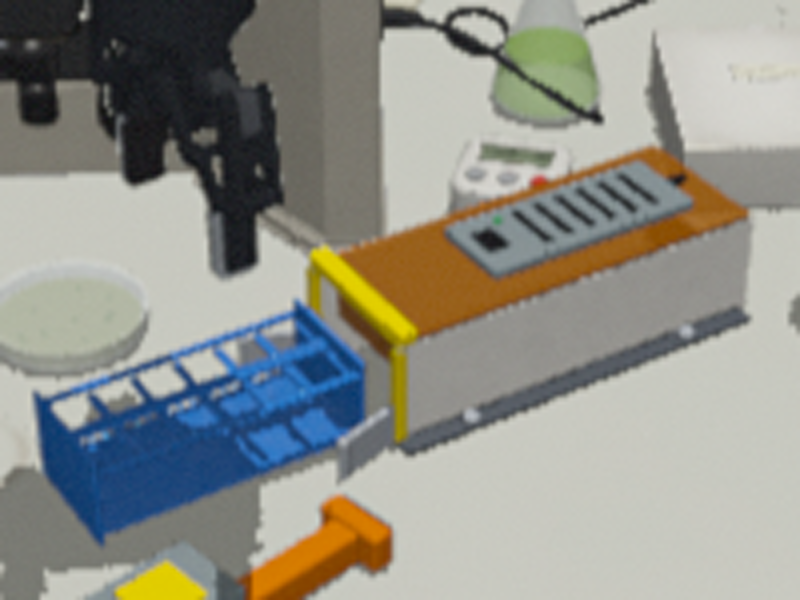

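View pics/t5.png

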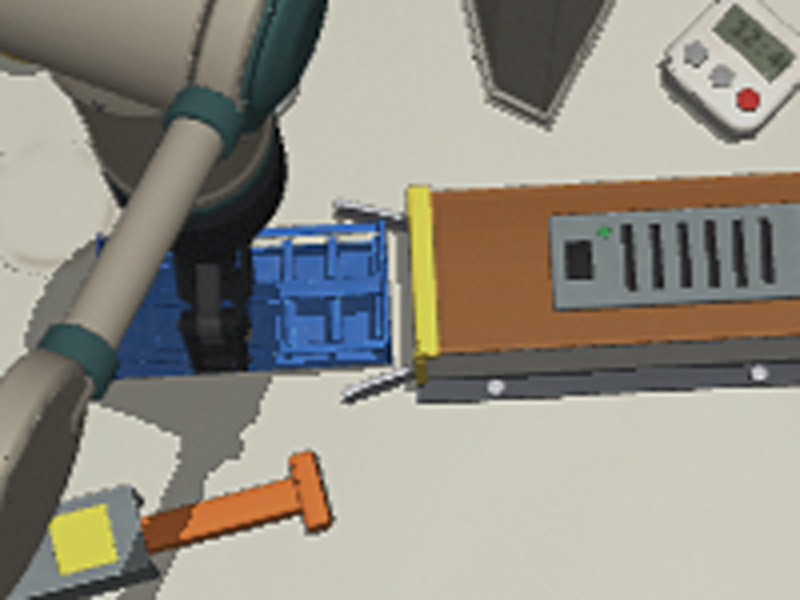

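```bash
python3 - <<'E'
from h import *
f=lambda x,y:(210+x/4,160+y/4)
for p,z in [((225,495),.02),((225,530),.02),((170,513),.02),((170,546),.02),((280,480),.02),((280,513),.02),((315,451),.022),((333,524),.022)]: print(p,onz('top',*f(*p),z).round(4))
plan([.5394,-.1697,.26],13.6,4)
E
```

```text
(225, 495) [ 0.5504 -0.1786  0.02  ]
(225, 530) [ 0.5321 -0.1787  0.02  ]
(170, 513) [ 0.5414 -0.1501  0.02  ]
(170, 546) [ 0.5243 -0.1503  0.02  ]
(280, 480) [ 0.5579 -0.2071  0.02  ]
(280, 513) [ 0.5406 -0.2071  0.02  ]
(315, 451) [ 0.5725 -0.2255  0.022 ]
(333, 524) [ 0.5341 -0.2347  0.022 ]
t7.70 pos [ 0.6539 -0.1875  0.2941] yaw(y) 2.14 xdir [ 0.003  -0.0011 -1.    ] F [-0.9 -0.7  0.7] w0.0853 q [-0.38  0.5   1.43  0.    1.21 -0.42]
dist/row mm 30.2 turn/row -2.87
0 dp [0.009, -0.028, -0.006] turn -2.9
1 dp [0.009, -0.028, -0.007] turn -2.9
2 dp [0.009, -0.028, -0.008] turn -2.9
3 dp [0.009, -0.027, -0.01] turn -2.9
```

Call:
{"fn": "arm_command", "kwargs": {"targets": [{"dp":[0.009,-0.028,-0.006],"turn":[-2.9,0,0],"grip":0.1},{"dp":[0.009,-0.028,-0.007],"turn":[-2.9,0,0],"grip":0.1},{"dp":[0.009,-0.028,-0.008],"turn":[-2.9,0,0],"grip":0.1},{"dp":[0.009,-0.027,-0.01],"turn":[-2.9,0,0],"grip":0.1},{"dp":[0.02,0,0],"turn":[0,0,0],"grip":0.1},{"dp":[0.02,0,0],"turn":[0,0,0],"grip":0.1},{"dp":[0,0,0],"turn":[0,0,0],"grip":0.1}]}}

```text
clock: 8.4
position: [0.5378, -0.1685, 0.213]
ee_rot: [0.553, 0.436, 0.559, -0.437]
contact_force: [-0.3, -0.1, -0.2]
width: 0.0471
```

```bash
python3 - <<'E'
from h import *
st(); snap('scene','s6',(210,190,410,340),4); 
plan([.5394,-.1697,.178],13.6,4)
E
```

```text
t8.40 pos [ 0.5378 -0.1685  0.213 ] yaw(y) 13.72 xdir [-0.0073  0.0034 -1.    ] F [-0.3 -0.1 -0.2] w0.0471 q [-0.43  0.43  1.79  0.    0.92 -0.67]
t8.45 pos [ 0.5387 -0.1688  0.2144] yaw(y) 13.73 xdir [-0.0047  0.0023 -1.    ] F [0.  0.  0.1] w0.0468 q [-0.43  0.43  1.79  0.    0.92 -0.67]
dist/row mm 9.1 turn/row 0.03
0 dp [0.009, 0.0, 0.0] turn 0.0
1 dp [0.009, 0.0, 0.0] turn 0.0
2 dp [0.009, 0.0, 0.0] turn 0.0
3 dp [0.009, 0.0, 0.0] turn 0.0
```

View pics/s6.png

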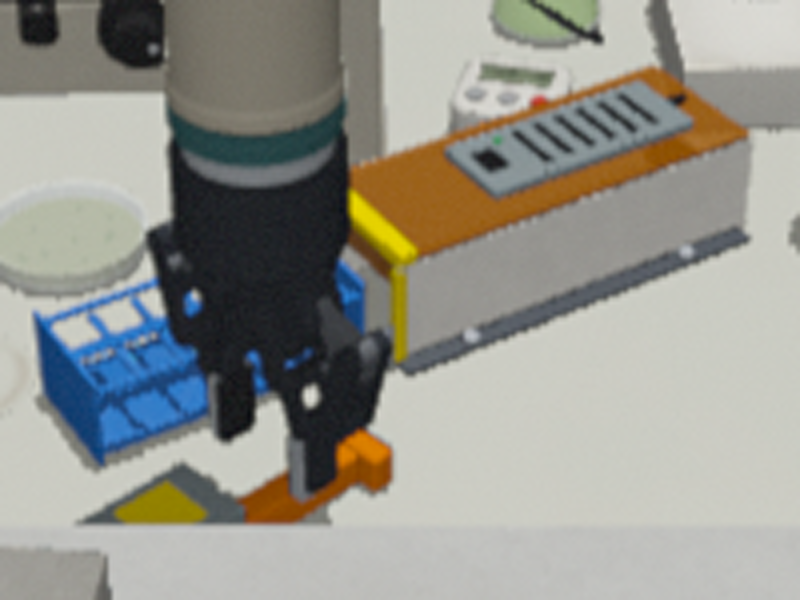

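Call:
{"fn": "arm_command", "kwargs": {"targets": [{"dp":[0.012,0,0],"turn":[0,0,0],"grip":0.1},{"dp":[0.012,0,0],"turn":[0,0,0],"grip":0.1},{"dp":[0.011,0,0],"turn":[0,0,0],"grip":0.1},{"dp":[0,0,0],"turn":[0,0,0],"grip":0.1}]}}

```text
clock: 8.85
position: [0.5391, -0.1689, 0.1793]
ee_rot: [0.555, 0.436, 0.558, -0.437]
contact_force: [-0.5, -0.4, -0.0]
width: 0.0472
```

Call:
{"fn": "arm_command", "kwargs": {"targets": [{"dp":[0,0,0],"turn":[0,0,0],"grip":-1},{"dp":[0,0,0],"turn":[0,0,0],"grip":-1},{"dp":[0,0,0],"turn":[0,0,0],"grip":-1},{"dp":[0,0,0],"turn":[0,0,0],"grip":-1},{"dp":[0,0,0],"turn":[0,0,0],"grip":-1}], "grip_force": 50}}

```text
clock: 9.35
position: [0.54, -0.1694, 0.1817]
ee_rot: [0.557, 0.437, 0.556, -0.436]
contact_force: [-0.9, -0.5, 2.2]
width: 0.0167
```

```bash
python3 - <<'E'
from h import *
st()
E
```

```text
t9.35 pos [ 0.54   -0.1694  0.1817] yaw(y) 13.74 xdir [ 1.2e-03 -5.0e-04 -1.0e+00] F [-0.9 -0.5  2.2] w0.0167 q [-0.43  0.47  1.82  0.    0.84 -0.67]
```

Call:
{"fn": "arm_command", "kwargs": {"targets": [{"dp":[-0.001,0,0.01],"turn":[0,0,0],"grip":-1},{"dp":[0,0,0.02],"turn":[0,0,0],"grip":-1},{"dp":[0,0,0.02],"turn":[0,0,0],"grip":-1},{"dp":[0,0,0.02],"turn":[0,0,0],"grip":-1},{"dp":[0,0,0.02],"turn":[0,0,0],"grip":-1},{"dp":[0,0,0.01],"turn":[0,0,0],"grip":-1},{"dp":[0,0,0],"turn":[0,0,0],"grip":-1}]}}

```text
clock: 10.05
position: [0.564, -0.2686, 0.182]
ee_rot: [0.556, 0.437, 0.555, -0.437]
contact_force: [0.0, -0.2, -0.2]
width: 0.0165
```

```bash
python3 - <<'E'
from h import *
st(); snap('top','t7',(210,160,410,310),4); snap('scene','s7',(230,190,430,340),4)
E
```

```text
t10.05 pos [ 0.564  -0.2686  0.182 ] yaw(y) 13.61 xdir [ 9.e-04 -7.e-04 -1.e+00] F [ 0.  -0.2 -0.2] w0.0165 q [-0.56  0.54  1.69 -0.    0.92 -0.79]
```

View pics/t7.png

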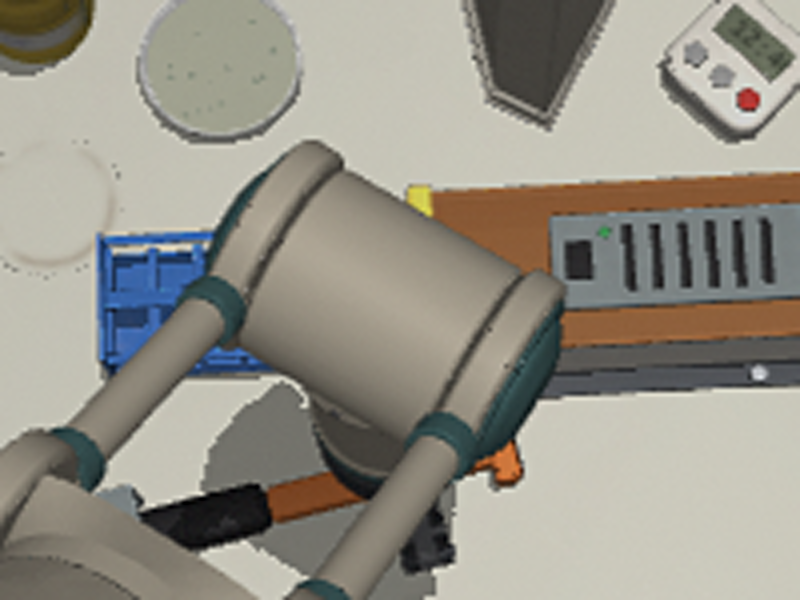

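View pics/s7.png

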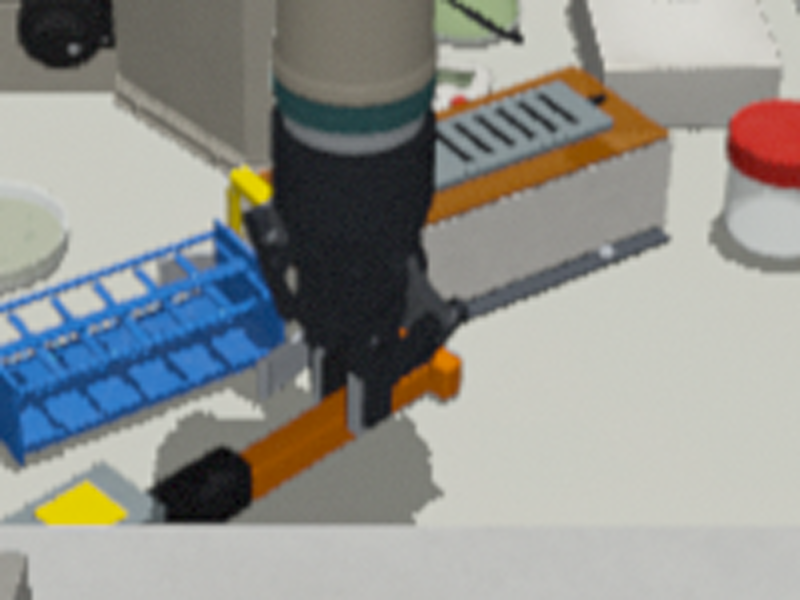

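Call:
{"fn": "arm_command", "kwargs": {"targets": [{"dp":[0,-0.007,0.01],"turn":[2.5,0,0],"grip":-1},{"dp":[0,-0.008,0.01],"turn":[2.5,0,0],"grip":-1},{"dp":[0,0,0.015],"turn":[0,0,0],"grip":-1},{"dp":[0,0,0.02],"turn":[0,0,0],"grip":-1},{"dp":[0,0,0],"turn":[0,0,0],"grip":-1}]}}

```text
clock: 10.65
position: [0.5592, -0.3271, 0.1826]
ee_rot: [0.538, 0.461, 0.535, -0.461]
contact_force: [-0.7, -0.2, -1.2]
width: 0.0165
```

```bash
python3 - <<'E'
from h import *
st(); snap('top','t8',(210,160,410,310),4); snap('scene','s8',(230,190,430,340),4)
E
```

```text
t10.65 pos [ 0.5592 -0.3271  0.1826] yaw(y) 8.62 xdir [ 0.0028 -0.0031 -1.    ] F [-0.7 -0.2 -1.2] w0.0165 q [-0.64  0.56  1.63 -0.    0.94 -0.79]
```

View pics/t8.png

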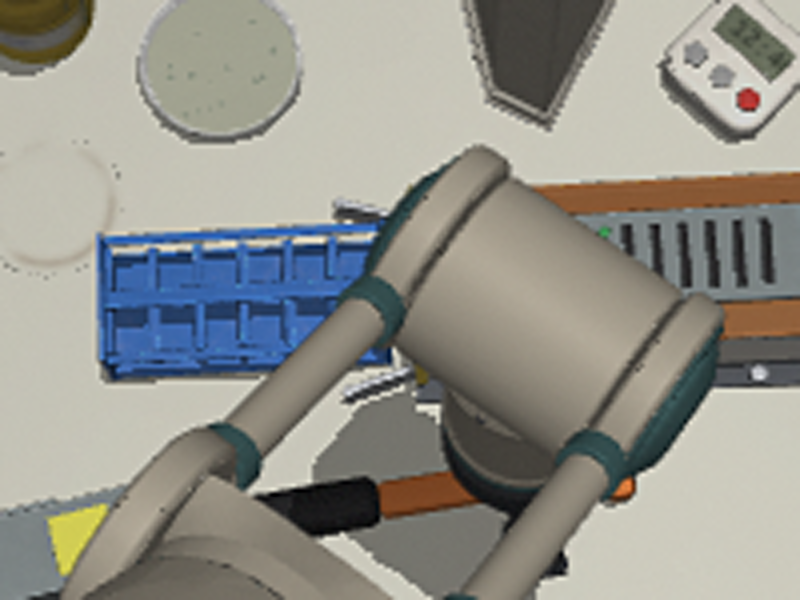

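View pics/s8.png

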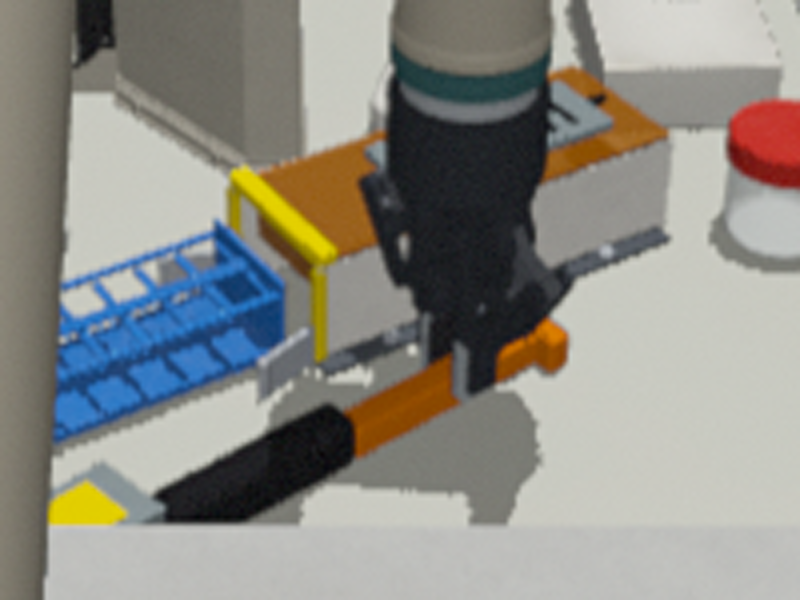

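Call:
{"fn": "arm_command", "kwargs": {"targets": [{"dp":[0,0,0.02],"turn":[0,0,0],"grip":-1},{"dp":[0,-0.01,0.005],"turn":[0,0,0],"grip":-1},{"dp":[0,-0.01,0.005],"turn":[0,0,0],"grip":-1},{"dp":[0.002,0,0],"turn":[0,0,0],"grip":-1},{"dp":[0,0,0],"turn":[0,0,0],"grip":-1}]}}

```text
clock: 11.25
position: [0.5415, -0.3566, 0.1817]
ee_rot: [0.536, 0.46, 0.537, -0.461]
contact_force: [-4.2, -1.3, 7.7]
width: 0.0162
```

```bash
python3 - <<'E'
from h import *
st()
E
```

```text
t11.25 pos [ 0.5415 -0.3566  0.1817] yaw(y) 8.76 xdir [-2.4e-03 -8.0e-04 -1.0e+00] F [-4.2 -1.3  7.7] w0.0162 q [-0.69  0.57  1.63 -0.    0.95 -0.84]
```

Call:
{"fn": "arm_command", "kwargs": {"targets": [{"dp":[-0.001,0,0],"turn":[0,0,0],"grip":0.1},{"dp":[0,0,0],"turn":[0,0,0],"grip":0.1},{"dp":[0,0,0],"turn":[0,0,0],"grip":0.1},{"dp":[-0.015,0,0],"turn":[0,0,0],"grip":0.1},{"dp":[-0.025,0,0],"turn":[0,0,0],"grip":0.1},{"dp":[-0.03,0,-0.02],"turn":[0,0,0],"grip":0.1},{"dp":[0,0,-0.03],"turn":[0,0,0],"grip":0.1},{"dp":[0,0,0],"turn":[0,0,0],"grip":0.1}]}}

```text
clock: 12.05
position: [0.535, -0.3037, 0.2518]
ee_rot: [0.536, 0.46, 0.538, -0.459]
contact_force: [-0.4, 1.2, -1.0]
width: 0.0467
```

```bash
python3 - <<'E'
from h import *
st(); snap('top','t9',(210,170,410,320),4); snap('scene','s9',(210,190,410,340),4)
E
```

```text
t12.05 pos [ 0.535  -0.3037  0.2518] yaw(y) 8.85 xdir [-0.001   0.0027 -1.    ] F [-0.4  1.2 -1. ] w0.0467 q [-0.63  0.45  1.63  0.    1.06 -0.79]
```

View pics/t9.png

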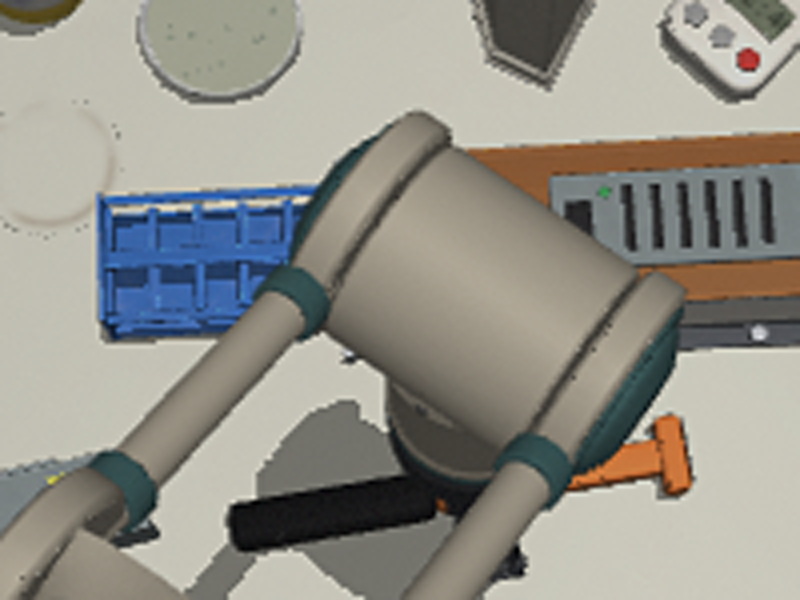

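View pics/s9.png

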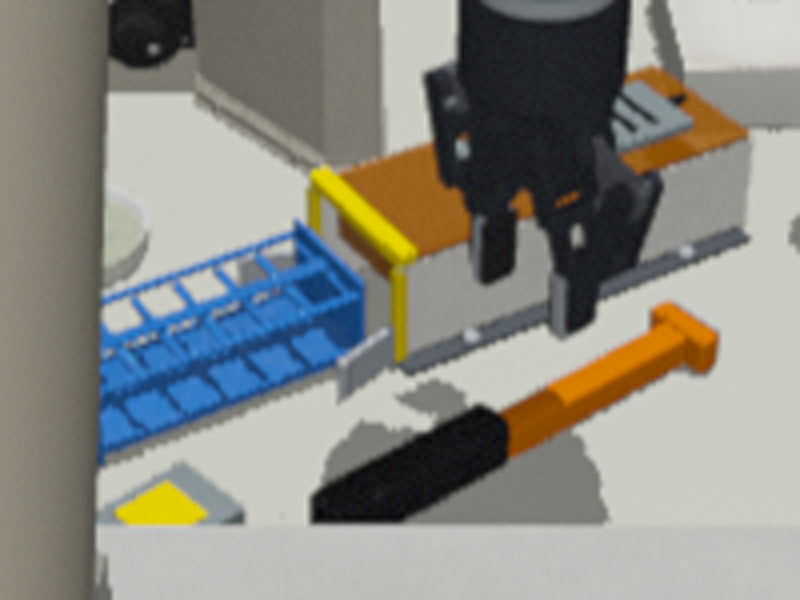

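```bash
python3 - <<'E'
from h import *
f=lambda x,y:(210+x/4,170+y/4)
h=[onz('top',*f(*p),.022) for p in [(683,416),(692,492)]]; t=[onz('top',*f(*p),.030) for p in [(231,507),(239,550)]]
print(np.round(h,4),np.round(t,4)); hc=sum(h)/2;tc=sum(t)/2; d=(hc-tc)[:2];L=np.linalg.norm(d);d/=L
print('len',L,'ang',np.degrees(np.arctan2(d[1],d[0])))
hd=hc[:2]-d*.17; print('head',hc,'handle',hd,'alt',tc[:2]+d*.07)
yaw=np.degrees(np.arctan2(d[1],d[0]))+90
plan([hd[0],hd[1],.25],yaw,5)
E
```

```text
[[ 0.5669 -0.4168  0.022 ]
 [ 0.5271 -0.4198  0.022 ]] [[ 0.5219 -0.1828  0.03  ]
 [ 0.4998 -0.187   0.03  ]]
len 0.2362116583264834 ang -81.19099264480415
head [ 0.5470324  -0.41829203  0.022     ] handle [ 0.5209984 -0.2502973] alt [ 0.52157855 -0.25404095]
t12.15 pos [ 0.5357 -0.3063  0.2511] yaw(y) 8.82 xdir [-2.e-04 -0.e+00 -1.e+00] F [ 1.  -1.2 -0.7] w0.0471 q [-0.63  0.45  1.63 -0.    1.06 -0.79]
dist/row mm 11.6 turn/row 0.0
0 dp [0.0, -0.001, -0.012] turn 0.0
1 dp [0.0, -0.001, -0.012] turn 0.0
2 dp [0.0, -0.001, -0.012] turn 0.0
3 dp [0.0, -0.001, -0.012] turn 0.0
4 dp [0.0, -0.001, -0.012] turn 0.0
```

Call:
{"fn": "arm_command", "kwargs": {"targets": [{"dp":[0,-0.002,-0.028],"turn":[0,0,0],"grip":0.3},{"dp":[0,-0.003,-0.028],"turn":[0,0,0],"grip":0.3},{"dp":[0.02,0,0],"turn":[0,0,0],"grip":0.3},{"dp":[0.02,0,0],"turn":[0,0,0],"grip":0.3},{"dp":[0.02,0,0],"turn":[0,0,0],"grip":0.3},{"dp":[0.01,0,0],"turn":[0,0,0],"grip":0.3},{"dp":[0,0,0],"turn":[0,0,0],"grip":0.3}]}}

```text
clock: 12.85
position: [0.5219, -0.2527, 0.1793]
ee_rot: [0.535, 0.46, 0.538, -0.461]
contact_force: [-0.2, 0.4, 0.2]
width: 0.0557
```

```bash
python3 - <<'E'
from h import *
st(); snap('scene','s10',(210,190,410,340),4)
E
```

```text
t12.85 pos [ 0.5219 -0.2527  0.1793] yaw(y) 8.71 xdir [-0.0031  0.002  -1.    ] F [-0.2  0.4  0.2] w0.0557 q [-0.57  0.49  1.79 -0.    0.86 -0.72]
```

View pics/s10.png

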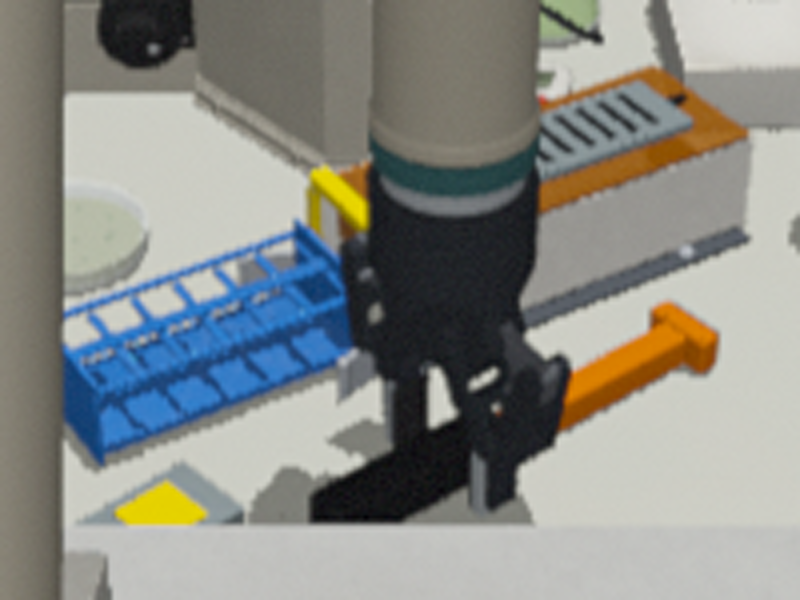

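Call:
{"fn": "arm_command", "kwargs": {"targets": [{"dp":[0,0,0],"turn":[0,0,0],"grip":-1},{"dp":[0,0,0],"turn":[0,0,0],"grip":-1},{"dp":[0,0,0],"turn":[0,0,0],"grip":-1},{"dp":[0,0,0],"turn":[0,0,0],"grip":-1},{"dp":[0,0,0],"turn":[0,0,0],"grip":-1}], "grip_force": 80}}

```text
clock: 13.4
position: [0.5228, -0.2528, 0.1825]
ee_rot: [0.538, 0.461, 0.536, -0.46]
contact_force: [0.4, 0.1, 6.4]
width: 0.022
```

```bash
python3 - <<'E'
from h import *
st()
E
```

```text
t13.40 pos [ 0.5228 -0.2528  0.1825] yaw(y) 8.74 xdir [ 0.0024 -0.0015 -1.    ] F [0.4 0.1 6.4] w0.0220 q [-0.57  0.49  1.79  0.    0.86 -0.72]
```

```bash
python3 - <<'E'
from h import *
f=lambda x,y:(210+x/4,170+y/4)
print([onz('top',*f(*p),z).round(4) for p,z in [((98,196),.052),((104,335),.052),((300,188),.052)]])
plan([.6438,.068,.283],2.1,10)
E
```

```text
[array([ 0.682 , -0.1149,  0.052 ]), array([ 0.6082, -0.1193,  0.052 ]), array([ 0.6846, -0.2197,  0.052 ])]
t13.40 pos [ 0.5228 -0.2528  0.1825] yaw(y) 8.74 xdir [ 0.0024 -0.0015 -1.    ] F [0.4 0.1 6.4] w0.0220 q [-0.57  0.49  1.79  0.    0.86 -0.72]
dist/row mm 35.7 turn/row 0.66
0 dp [-0.01, 0.017, -0.03] turn 0.7
1 dp [-0.01, 0.016, -0.03] turn 0.7
2 dp [-0.01, 0.016, -0.03] turn 0.7
3 dp [-0.01, 0.016, -0.03] turn 0.7
4 dp [-0.01, 0.015, -0.031] turn 0.7
5 dp [-0.01, 0.015, -0.031] turn 0.7
6 dp [-0.01, 0.015, -0.031] turn 0.7
7 dp [-0.01, 0.014, -0.031] turn 0.7
8 dp [-0.01, 0.014, -0.031] turn 0.7
9 dp [-0.01, 0.014, -0.031] turn 0.7
```

Call:
{"fn": "arm_command", "kwargs": {"targets": [{"dp":[-0.01,0,0],"turn":[0,0,0],"grip":-1},{"dp":[-0.03,0,0],"turn":[0,0,0],"grip":-1},{"dp":[-0.03,0,0],"turn":[0,0,0],"grip":-1},{"dp":[-0.03,0,0],"turn":[0,0,0],"grip":-1},{"dp":[0,0,0],"turn":[0,0,0],"grip":-1}]}}

```text
clock: 13.9
position: [0.5234, -0.253, 0.2857]
ee_rot: [0.54, 0.461, 0.534, -0.46]
contact_force: [0.1, -1.0, -1.5]
width: 0.0221
```

```bash
python3 - <<'E'
from h import *
snap('scene','s11',(210,140,410,290),4)
plan([.6438,.068,.283],2.1,10)
E
```

```text
t13.95 pos [ 0.5226 -0.2526  0.2834] yaw(y) 8.74 xdir [ 0.0038 -0.0023 -1.    ] F [-0.3 -0.3 -2.1] w0.0223 q [-0.57  0.37  1.68  0.    1.09 -0.72]
dist/row mm 34.3 turn/row 0.66
0 dp [0.0, 0.017, -0.03] turn 0.7
1 dp [0.0, 0.017, -0.03] turn 0.7
2 dp [0.0, 0.016, -0.03] turn 0.7
3 dp [0.0, 0.016, -0.03] turn 0.7
4 dp [0.0, 0.015, -0.031] turn 0.7
5 dp [0.0, 0.015, -0.031] turn 0.7
6 dp [0.0, 0.015, -0.031] turn 0.7
7 dp [0.0, 0.014, -0.031] turn 0.7
8 dp [0.0, 0.014, -0.031] turn 0.7
9 dp [0.0, 0.014, -0.031] turn 0.7
```

View pics/s11.png

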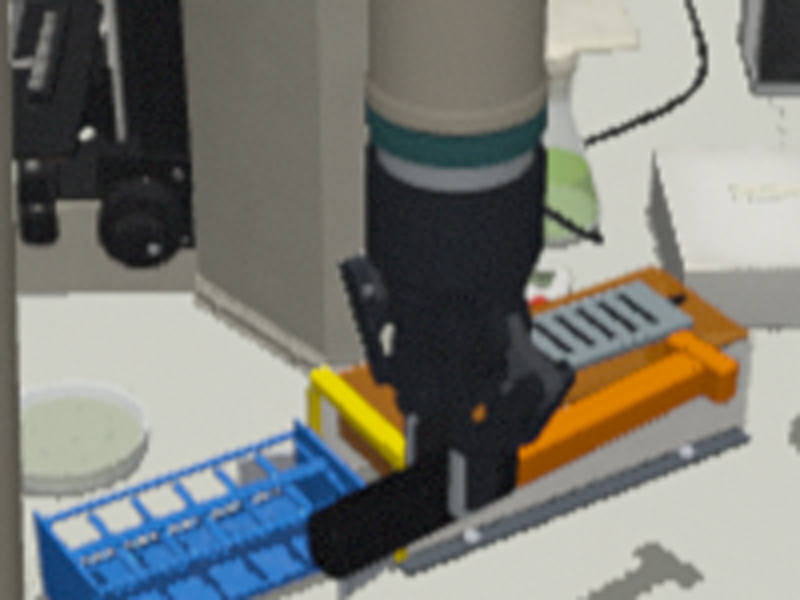

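Call:
{"fn": "arm_command", "kwargs": {"targets": [{"dp":[0,0.017,-0.03],"turn":[0.7,0,0],"grip":-1},{"dp":[0,0.017,-0.03],"turn":[0.7,0,0],"grip":-1},{"dp":[0,0.016,-0.03],"turn":[0.7,0,0],"grip":-1},{"dp":[0,0.016,-0.03],"turn":[0.7,0,0],"grip":-1},{"dp":[0,0.015,-0.031],"turn":[0.7,0,0],"grip":-1},{"dp":[0,0.015,-0.031],"turn":[0.7,0,0],"grip":-1},{"dp":[0,0.015,-0.031],"turn":[0.6,0,0],"grip":-1},{"dp":[0,0.014,-0.031],"turn":[0.6,0,0],"grip":-1}]}}

```text
clock: 14.75
position: [0.6193, 0.0054, 0.2792]
ee_rot: [0.513, 0.485, 0.515, -0.486]
contact_force: [-0.0, -0.1, -1.7]
width: 0.0225
```

Call:
{"fn": "arm_command", "kwargs": {"targets": [{"dp":[0,0.014,-0.031],"turn":[0.6,0,0],"grip":-1},{"dp":[0,0.014,-0.031],"turn":[0.6,0,0],"grip":-1},{"dp":[0,0,0],"turn":[0,0,0],"grip":-1},{"dp":[0,0,0],"turn":[0,0,0],"grip":-1}]}}

```text
clock: 15.15
position: [0.6438, 0.068, 0.2793]
ee_rot: [0.509, 0.489, 0.511, -0.491]
contact_force: [0.5, 0.2, -1.3]
width: 0.0223
```

```bash
python3 - <<'E'
from h import *
st(); snap('top','t12',(120,150,360,330),3.3); snap('scene','s12',(140,160,380,340),3.3)
E
```

```text
t15.15 pos [0.6438 0.068  0.2793] yaw(y) 2.25 xdir [-3.9e-03 -5.0e-04 -1.0e+00] F [ 0.5  0.2 -1.3] w0.0223 q [-0.    0.47  1.52 -0.    1.15 -0.04]
```

View pics/t12.png

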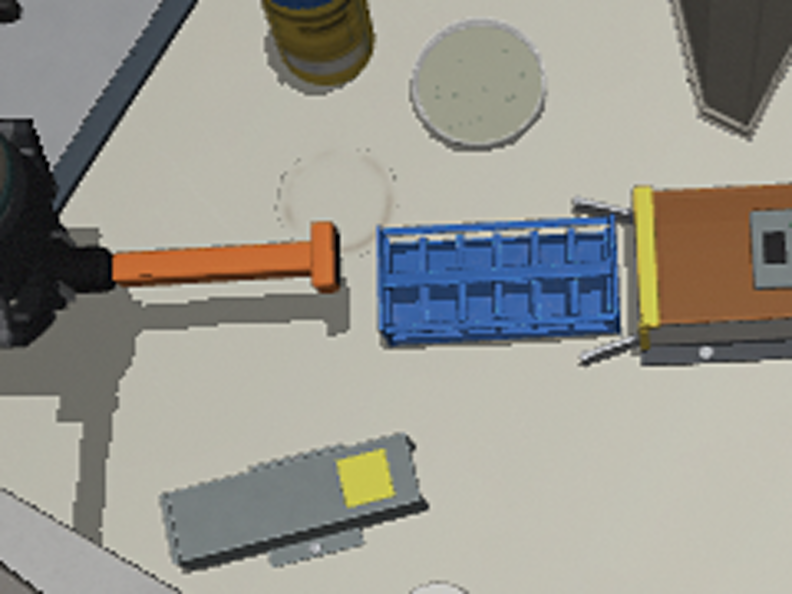

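View pics/s12.png

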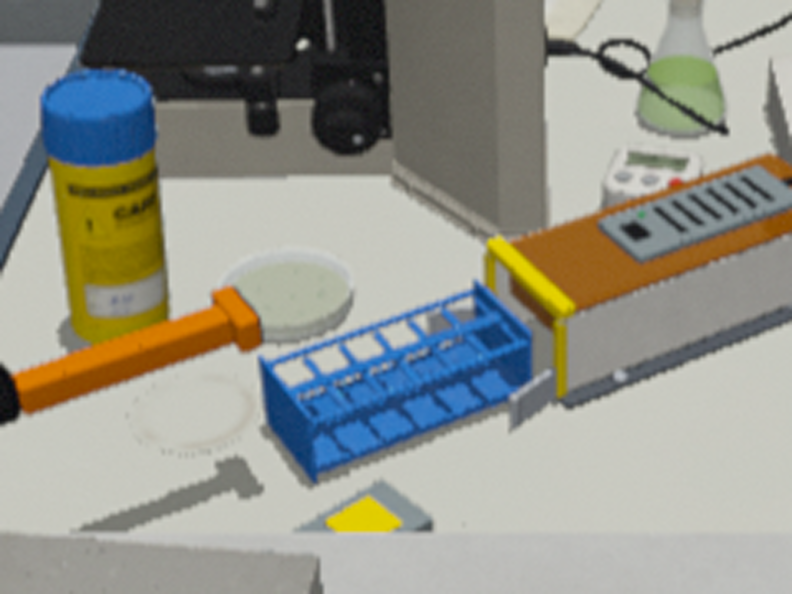

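```bash
cat >> h.py <<'E'
def blob(im_bgr,lo,hi,box,z,n='top'):
    m=cv2.inRange(cv2.cvtColor(im_bgr,cv2.COLOR_BGR2HSV),lo,hi); x0,y0,x1,y1=box; k=np.zeros_like(m);k[y0:y1,x0:x1]=m[y0:y1,x0:x1]
    k=cv2.morphologyEx(k,cv2.MORPH_CLOSE,np.ones((3,3)))
    c=max(cv2.findContours(k,cv2.RETR_EXTERNAL,cv2.CHAIN_APPROX_NONE)[0],key=cv2.contourArea)
    p=np.array([onz(n,u,v,z)[:2] for u,v in c[:,0].astype(float)],dtype=np.float32)
    r=cv2.minAreaRect(p*1000); return r,cv2.boxPoints(r)/1000
E
python3 - <<'E'
from h import *
a=cv2.imread('pics/t12_raw.png')
r,b=blob(a,(100,120,60),(125,255,255),(225,210,312,262),.052); print(r,b)
r,b=blob(a,(3,150,100),(16,255,255),(212,215,226,242),.022+.097); print('head',r,b)
E
```

```text
((647.7510986328125, -189.54576110839844), (74.96581268310547, 149.17539978027344), 2.389674186706543) [[ 0.6071908  -0.1165858 ]
 [ 0.6134108  -0.26563147]
 [ 0.6883114  -0.26250574]
 [ 0.6820914  -0.11346005]]
head ((648.7024536132812, -89.31075286865234), (38.428009033203125, 15.605826377868652), 1.3992716073989868) [[ 0.62930363 -0.08197936]
 [ 0.62968475 -0.09758053]
 [ 0.66810125 -0.09664214]
 [ 0.66772014 -0.08104098]]
```

```bash
python3 - <<'E'
from h import *
print(proj('top',(.641,.141,0)),proj('top',(.64,.068,0)),st()[0]['position'])
print(onz('top',120+55/3.3,150+210/3.3,0),onz('top',120+190/3.3,150,0))
E
```

```text
t15.25 pos [0.6437 0.0666 0.28  ] yaw(y) 2.12 xdir [-2.9e-03 -6.0e-04 -1.0e+00] F [ 0.6 -0.4 -2.7] w0.0221 q [-0.    0.47  1.52 -0.    1.15 -0.04]
[118.52503255 245.67727215] [152.49417523 245.61239906] [0.64371033 0.06664261 0.27996808]
[0.71189138 0.1061091  0.        ] [0.85813167 0.02314408 0.        ]
```

Call:
{"fn": "arm_command", "kwargs": {"targets": [{"dp":[0.025,0,0],"turn":[0,0,0],"grip":-1},{"dp":[0.025,0,0],"turn":[0,0,0],"grip":-1},{"dp":[0.025,0,0],"turn":[0,0,0],"grip":-1},{"dp":[0.015,0,0],"turn":[0,0,0],"grip":-1},{"dp":[0.005,0,0],"turn":[0,0,0],"grip":-1},{"dp":[0,0,0],"turn":[0,0,0],"grip":-1}]}}

```text
clock: 15.85
position: [0.644, 0.0663, 0.1855]
ee_rot: [0.508, 0.49, 0.509, -0.491]
contact_force: [-0.9, -0.8, -1.2]
width: 0.0226
```

```bash
python3 - <<'E'
from h import *
st(); snap('top','t13',(120,150,360,330),3.3); snap('scene','s13',(140,160,380,340),3.3)
E
```

```text
t15.85 pos [0.644  0.0663 0.1855] yaw(y) 2.06 xdir [-2.e-03 -1.e-04 -1.e+00] F [-0.9 -0.8 -1.2] w0.0226 q [-0.    0.56  1.63 -0.    0.96 -0.04]
```

View pics/t13.png

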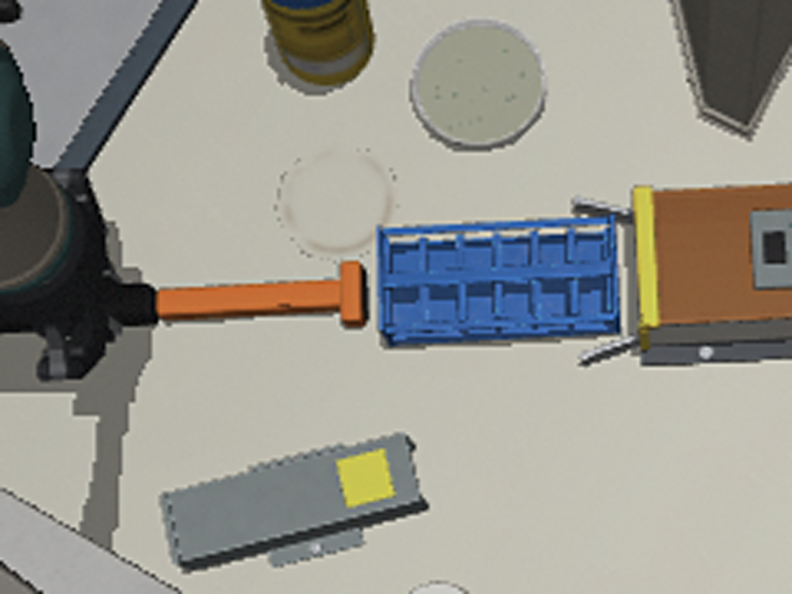

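View pics/s13.png

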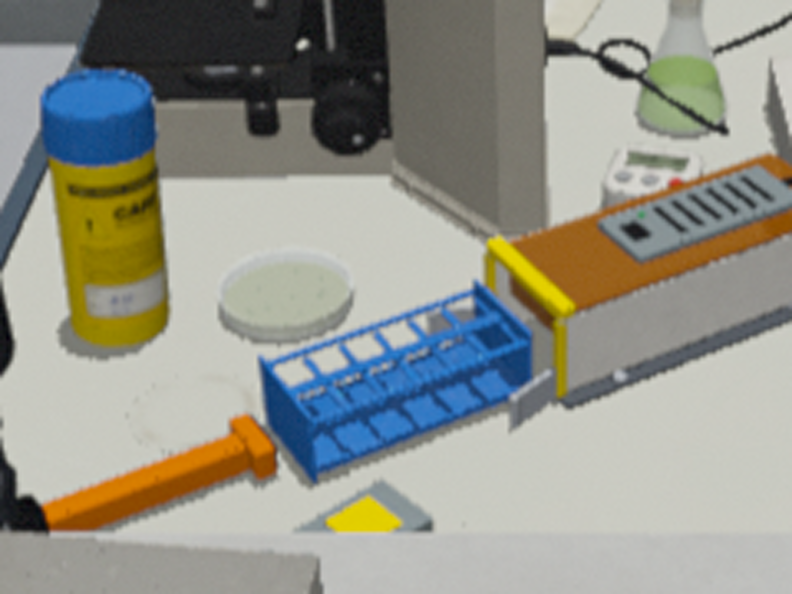

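Call:
{"fn": "arm_command", "kwargs": {"targets": [{"dp":[0,0,0.006],"turn":[0,0,0],"grip":-1},{"dp":[0,0,0.006],"turn":[0,0,0],"grip":-1},{"dp":[0,0,0.006],"turn":[0,0,0],"grip":-1},{"dp":[0,0,0.006],"turn":[0,0,0],"grip":-1},{"dp":[0,0,0.006],"turn":[0,0,0],"grip":-1},{"dp":[0,0,0.006],"turn":[0,0,0],"grip":-1}]}}

```text
clock: 16.55
position: [0.6459, 0.0309, 0.1863]
ee_rot: [0.509, 0.491, 0.509, -0.49]
contact_force: [-0.1, 1.6, -0.7]
width: 0.0223
```

```bash
python3 - <<'E'
from h import *
st(); a=snap('top','t14',(120,150,360,330),3.3)[:,:,::-1].copy()
r,b=blob(a,(100,120,60),(125,255,255),(225,205,312,262),.052); print(r,b)
E
```

```text
t16.55 pos [0.6459 0.0309 0.1863] yaw(y) 2.13 xdir [ 3.e-04  3.e-04 -1.e+00] F [-0.1  1.6 -0.7] w0.0223 q [-0.06  0.56  1.63  0.    0.95 -0.1 ]
((648.2138061523438, -205.37957763671875), (76.1186294555664, 139.27969360351562), 2.011380434036255) [[ 0.6077337  -0.13711844]
 [ 0.61262214 -0.27631232]
 [ 0.6886939  -0.27364072]
 [ 0.68380547 -0.13444684]]
```

View pics/t14.png

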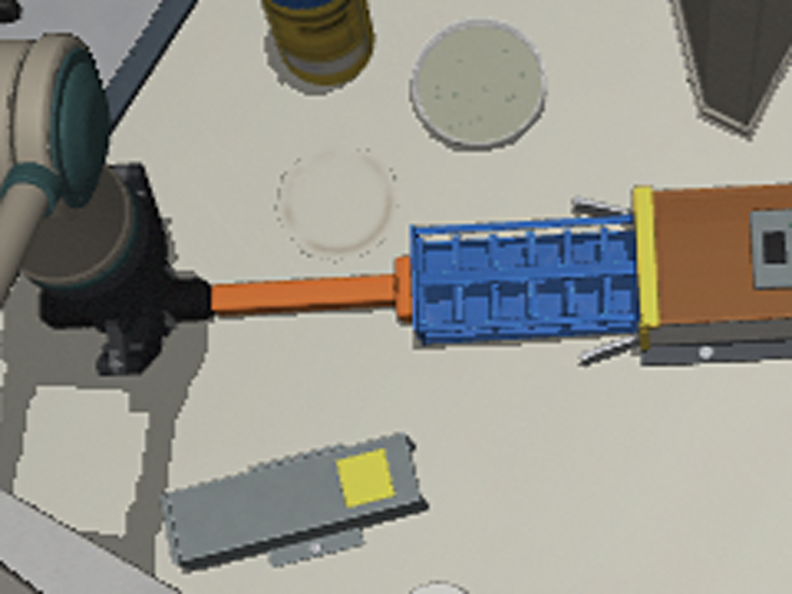

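Call:
{"fn": "arm_command", "kwargs": {"targets": [{"dp":[0,0,0.008],"turn":[0,0,0],"grip":-1},{"dp":[0,0,0.008],"turn":[0,0,0],"grip":-1},{"dp":[0,0,0.008],"turn":[0,0,0],"grip":-1},{"dp":[0,0,0.008],"turn":[0,0,0],"grip":-1},{"dp":[0,0,0.008],"turn":[0,0,0],"grip":-1}]}}

```text
clock: 17.1
position: [0.6473, -0.0094, 0.1861]
ee_rot: [0.509, 0.491, 0.509, -0.491]
contact_force: [-0.8, 1.5, -0.5]
width: 0.0222
```

```bash
python3 - <<'E'
from h import *
st(); a=snap('top','t15',(150,150,390,330),3.3)[:,:,::-1].copy()
r,b=blob(a,(100,120,60),(125,255,255),(225,205,312,262),.052); print(r,b); snap('scene','s15',(190,180,390,330),4)
E
```

```text
t17.10 pos [ 0.6473 -0.0094  0.1861] yaw(y) 2.13 xdir [-2.e-04 -1.e-04 -1.e+00] F [-0.8  1.5 -0.5] w0.0222 q [-0.12  0.56  1.63 -0.    0.95 -0.16]
((648.9703979492188, -225.8439178466797), (75.84490966796875, 98.11592102050781), 1.852892518043518) [[ 0.6094815  -0.17803778]
 [ 0.612654   -0.2761024 ]
 [ 0.6884593  -0.27365005]
 [ 0.6852868  -0.17558545]]
```

View pics/t15.png

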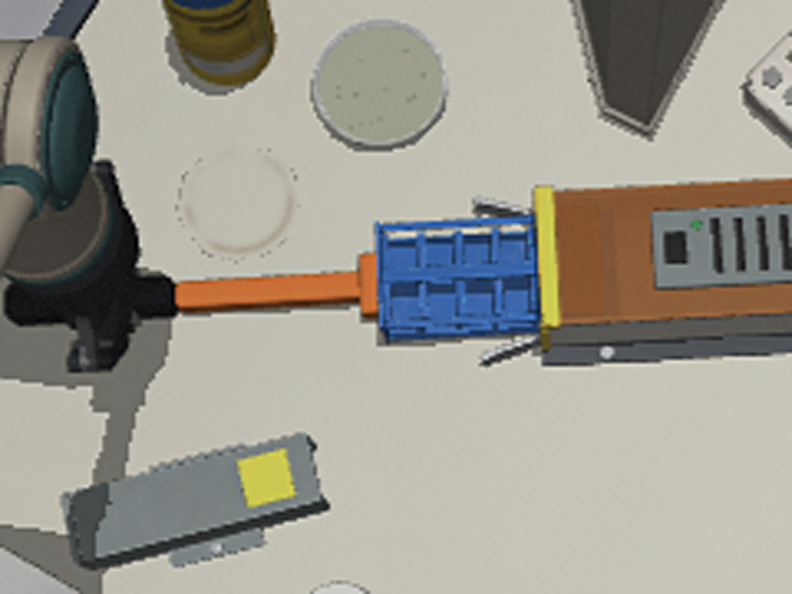

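View pics/s15.png

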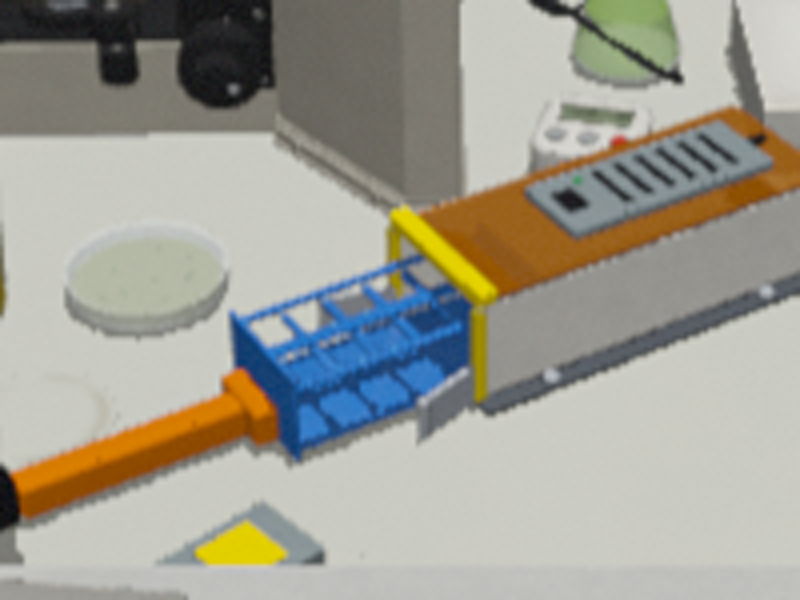

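Call:
{"fn": "arm_command", "kwargs": {"targets": [{"dp":[0,0,0.01],"turn":[0,0,0],"grip":-1},{"dp":[0,0,0.01],"turn":[0,0,0],"grip":-1},{"dp":[0,0,0.01],"turn":[0,0,0],"grip":-1},{"dp":[0,0,0.01],"turn":[0,0,0],"grip":-1},{"dp":[0,0,0.01],"turn":[0,0,0],"grip":-1},{"dp":[0,0,0.01],"turn":[0,0,0],"grip":-1},{"dp":[0,0,0.01],"turn":[0,0,0],"grip":-1}]}}

```text
clock: 17.9
position: [0.6499, -0.0795, 0.1861]
ee_rot: [0.509, 0.491, 0.509, -0.491]
contact_force: [-0.3, 2.2, -2.0]
width: 0.0222
```

```bash
python3 - <<'E'
from h import *
st(); a=snap('top','t16',(190,150,430,330),3.3)[:,:,::-1].copy()
snap('scene','s16',(190,180,390,330),4)
E
```

```text
t17.90 pos [ 0.6499 -0.0795  0.1861] yaw(y) 2.13 xdir [-1.e-04  1.e-04 -1.e+00] F [-0.3  2.2 -2. ] w0.0222 q [-0.23  0.57  1.61  0.    0.96 -0.27]
```

View pics/t16.png

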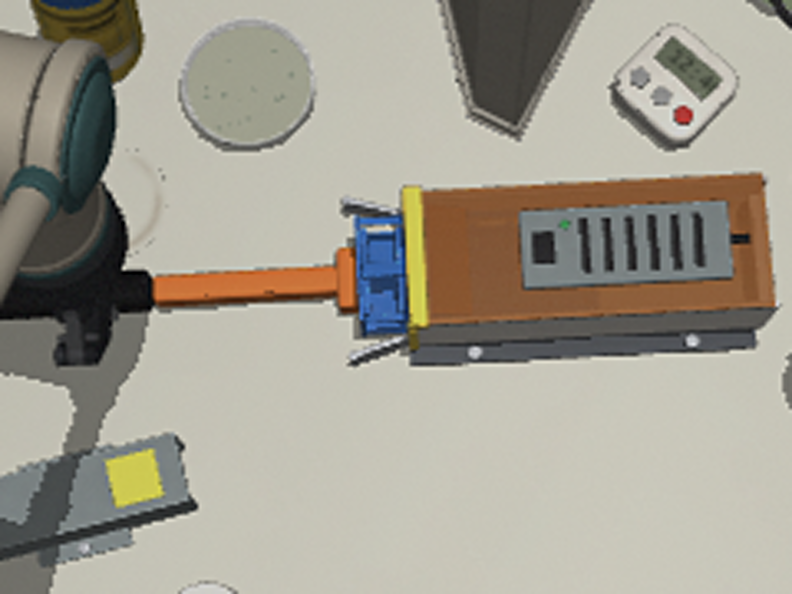

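View pics/s16.png

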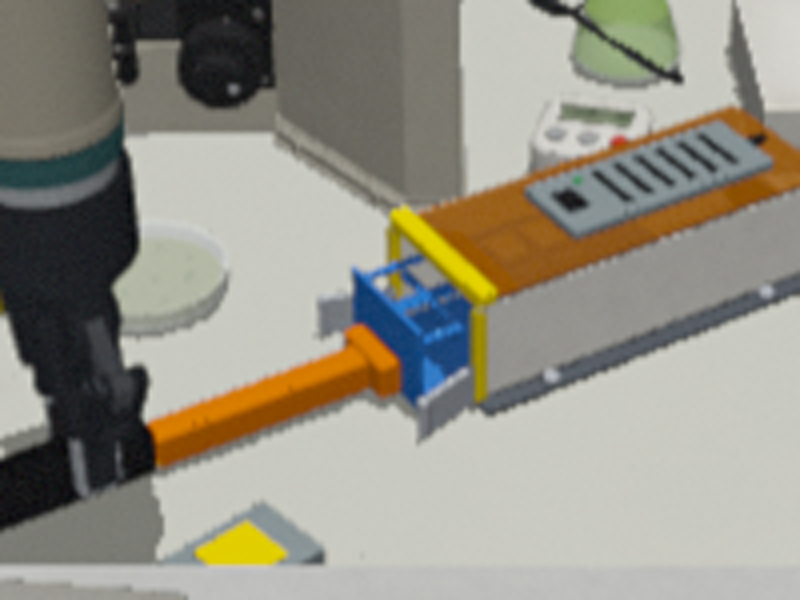

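Call:
{"fn": "arm_command", "kwargs": {"targets": [{"dp":[0,0,0.01],"turn":[0,0,0],"grip":-1},{"dp":[0,0,0.01],"turn":[0,0,0],"grip":-1},{"dp":[0,0,0.01],"turn":[0,0,0],"grip":-1},{"dp":[0,0,0.01],"turn":[0,0,0],"grip":-1},{"dp":[0,0,0.01],"turn":[0,0,0],"grip":-1},{"dp":[0,0,0.01],"turn":[0,0,0],"grip":-1},{"dp":[0,0,0.01],"turn":[0,0,0],"grip":-1},{"dp":[0,0,0.01],"turn":[0,0,0],"grip":-1}]}}

```text
clock: 18.8
position: [0.6529, -0.1594, 0.1861]
ee_rot: [0.509, 0.491, 0.509, -0.491]
contact_force: [-0.1, 1.9, -1.0]
width: 0.0222
```

Call:
{"fn": "arm_command", "kwargs": {"targets": [{"dp":[0,0,0.005],"turn":[0,0,0],"grip":-1},{"dp":[0,0,0.004],"turn":[0,0,0],"grip":-1},{"dp":[0,0,0.003],"turn":[0,0,0],"grip":-1}]}}

```text
clock: 19.1
position: [0.6533, -0.1708, 0.1862]
ee_rot: [0.509, 0.491, 0.509, -0.491]
contact_force: [0.4, 0.6, -1.1]
width: 0.0226
```

```bash
python3 - <<'E'
from h import *
st(); a=snap('top','t17',(190,150,430,330),3.3)[:,:,::-1].copy()
snap('scene','s17',(190,180,390,330),4)
E
```

```text
t19.10 pos [ 0.6533 -0.1708  0.1862] yaw(y) 2.13 xdir [-0.e+00  3.e-04 -1.e+00] F [ 0.4  0.6 -1.1] w0.0226 q [-0.36  0.59  1.56  0.    0.99 -0.4 ]
```

View pics/t17.png

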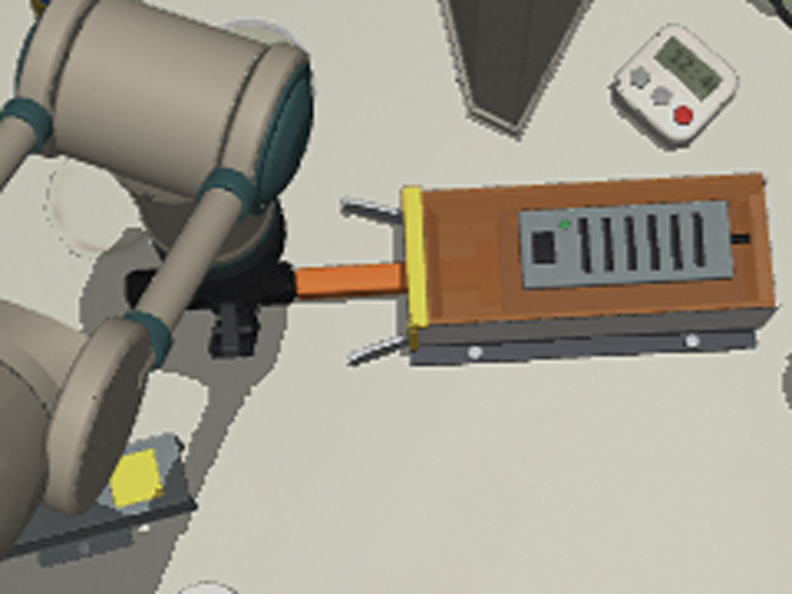

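View pics/s17.png

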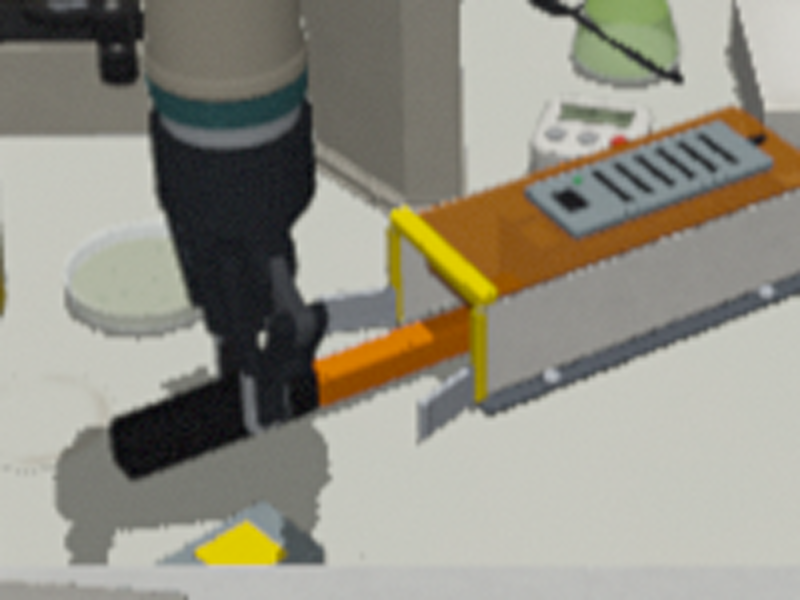

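Call:
{"fn": "arm_command", "kwargs": {"targets": [{"dp":[0,0,0.003],"turn":[0,0,0],"grip":-1},{"dp":[0,0,0.003],"turn":[0,0,0],"grip":-1},{"dp":[0,0,0.002],"turn":[0,0,0],"grip":-1}]}}

```text
clock: 19.5
position: [0.6537, -0.1785, 0.1862]
ee_rot: [0.509, 0.491, 0.509, -0.49]
contact_force: [-0.5, 1.2, -0.5]
width: 0.0222
```

Call:
{"fn": "arm_command", "kwargs": {"targets": [{"dp":[0,0,0.002],"turn":[0,0,0],"grip":-1},{"dp":[0,0,0.002],"turn":[0,0,0],"grip":-1}]}}

```text
clock: 19.7
position: [0.6538, -0.1818, 0.1861]
ee_rot: [0.509, 0.491, 0.51, -0.49]
contact_force: [0.7, 7.1, -0.2]
width: 0.0225
```

Call:
{"fn": "arm_command", "kwargs": {"targets": [{"dp":[0,0,0.002],"turn":[0,0,0],"grip":-1},{"dp":[0,0,0.002],"turn":[0,0,0],"grip":-1}]}}

```text
clock: 19.9
position: [0.6539, -0.1829, 0.1861]
ee_rot: [0.506, 0.493, 0.511, -0.489]
contact_force: [1.7, 17.0, 1.8]
width: 0.0222
```

Call:
{"fn": "arm_command", "kwargs": {"targets": [{"dp":[0,0,0.002],"turn":[0,0,0],"grip":-1},{"dp":[0,0,0],"turn":[0,0,0],"grip":-1}]}}

```text
clock: 20.1
position: [0.6539, -0.1834, 0.1862]
ee_rot: [0.506, 0.494, 0.512, -0.488]
contact_force: [1.0, 17.8, 2.7]
width: 0.0227
```

```bash
python3 - <<'E'
from h import *
st(); snap('top','t18',(300,190,440,290),5.5); snap('scene','s18',(270,190,410,290),5.5)
E
```

```text
t20.10 pos [ 0.6539 -0.1834  0.1862] yaw(y) 2.05 xdir [-0.0013  0.0113 -0.9999] F [ 1.  17.8  2.7] w0.0227 q [-0.38  0.6   1.54  0.01  1.   -0.42]
```

View pics/t18.png

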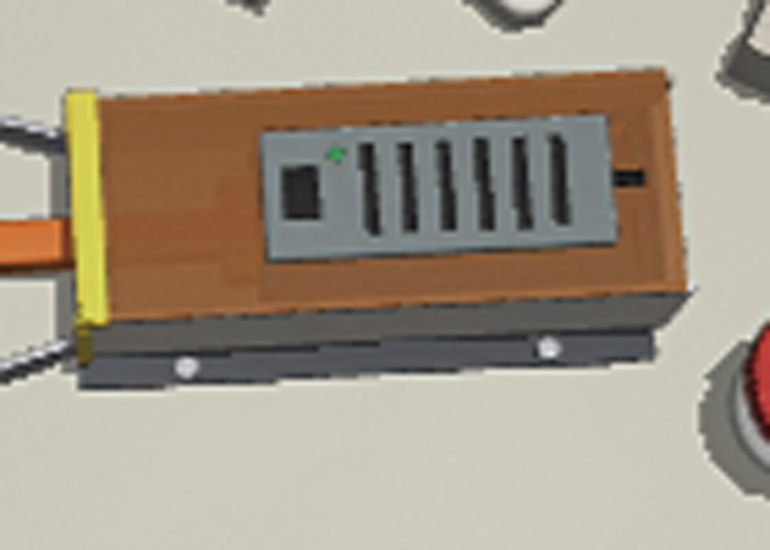

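View pics/s18.png

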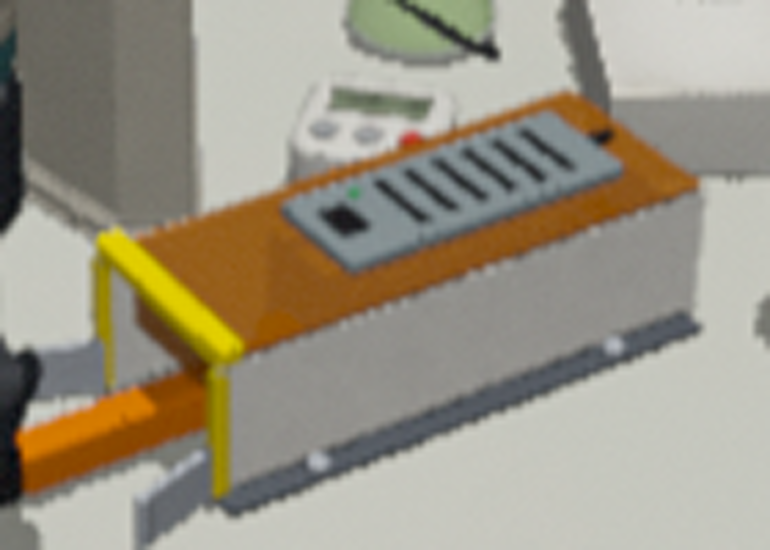

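```bash
python3 - <<'E'
from h import *
f=lambda x,y:(300+x/5.5,190+y/5.5)
m=np.array([.6565,-.279]);d=np.array([.0366,-.9993])
for p in [(262,210),(264,280),(222,215)]: print(onz('top',*f(*p),.022)[:2].round(4),((onz('top',*f(*p),.022)[:2]-m)@d).round(4))
E
```

```text
[ 0.6663 -0.3505] 0.0718
[ 0.6386 -0.3505] 0.0708
[ 0.6646 -0.3351] 0.0563
```

Call:
{"fn": "arm_command", "kwargs": {"targets": [{"dp":[0,0,-0.006],"turn":[0,0,0],"grip":-1},{"dp":[0,0,-0.01],"turn":[0,0,0],"grip":-1},{"dp":[0,0,-0.015],"turn":[0,0,0],"grip":-1},{"dp":[0,0,-0.015],"turn":[0,0,0],"grip":-1},{"dp":[0,0,-0.015],"turn":[0,0,0],"grip":-1},{"dp":[0,0,-0.015],"turn":[0,0,0],"grip":-1}]}}

```text
clock: 20.8
position: [0.651, -0.1112, 0.1862]
ee_rot: [0.509, 0.491, 0.509, -0.491]
contact_force: [0.2, 0.1, -1.0]
width: 0.0226
```

```bash
python3 - <<'E'
from h import *
st(); snap('top','t19',(270,190,430,300),5); snap('scene','s19',(250,190,410,290),5)
E
```

```text
t20.80 pos [ 0.651  -0.1112  0.1862] yaw(y) 2.15 xdir [-1.e-04  1.e-04 -1.e+00] F [ 0.2  0.1 -1. ] w0.0226 q [-0.27  0.58  1.59  0.    0.97 -0.31]
```

View pics/t19.png

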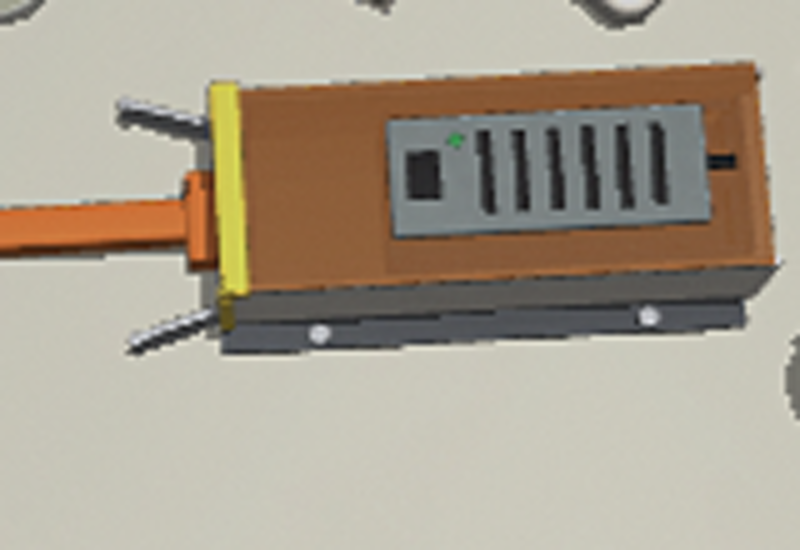

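View pics/s19.png

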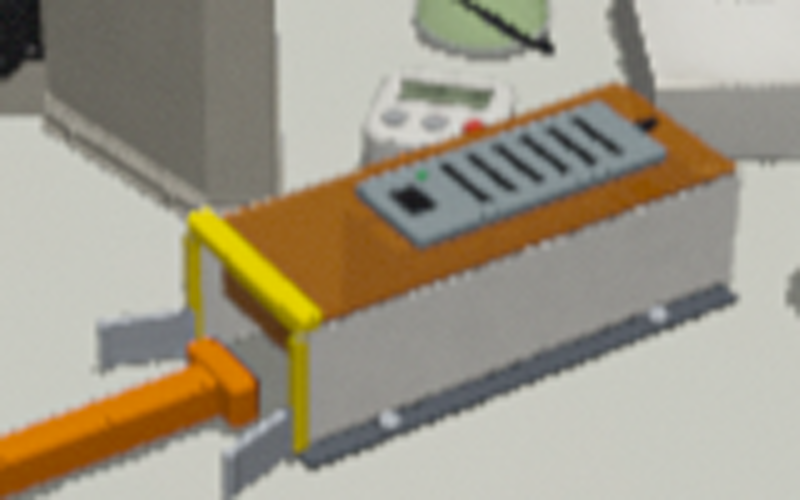

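Call:
{"fn": "arm_command", "kwargs": {"targets": [{"dp":[0,0,-0.02],"turn":[0,0,0],"grip":-1},{"dp":[0,0,-0.02],"turn":[0,0,0],"grip":-1},{"dp":[0,0,-0.02],"turn":[0,0,0],"grip":-1},{"dp":[0,0,-0.02],"turn":[0,0,0],"grip":-1},{"dp":[0,0,-0.01],"turn":[0,0,0],"grip":-1},{"dp":[0,0,0],"turn":[0,0,0],"grip":-1},{"dp":[0.002,0,0],"turn":[0,0,0],"grip":-1},{"dp":[0.002,0,0],"turn":[0,0,0],"grip":-1}]}}

```text
clock: 21.7
position: [0.648, -0.0231, 0.1825]
ee_rot: [0.509, 0.491, 0.509, -0.491]
contact_force: [-3.6, 2.1, 9.6]
width: 0.0225
```

```bash
python3 - <<'E'
from h import *
st()
E
```

```text
t21.70 pos [ 0.648  -0.0231  0.1825] yaw(y) 2.11 xdir [ 6.e-04 -3.e-04 -1.e+00] F [-3.6  2.1  9.6] w0.0225 q [-0.14  0.57  1.63 -0.    0.95 -0.18]
```

On the bench; release and rise clear.

Call:
{"fn": "arm_command", "kwargs": {"targets": [{"dp":[-0.001,0,0],"turn":[0,0,0],"grip":0.3},{"dp":[0,0,0],"turn":[0,0,0],"grip":0.3},{"dp":[0,0,0],"turn":[0,0,0],"grip":0.3},{"dp":[0,0,0],"turn":[0,0,0],"grip":0.3},{"dp":[-0.02,0,0],"turn":[0,0,0],"grip":0.3},{"dp":[-0.03,0,0],"turn":[0,0,0],"grip":0.3},{"dp":[-0.04,0,0],"turn":[0,0,0],"grip":0.3},{"dp":[-0.04,0,0],"turn":[0,0,0],"grip":0.3}]}}

```text
clock: 22.5
position: [0.6476, -0.0227, 0.314]
ee_rot: [0.509, 0.49, 0.51, -0.491]
contact_force: [0.4, -0.6, 0.8]
width: 0.0553
```

Call:
{"fn": "arm_command", "kwargs": {"targets": [{"dp":[-0.03,-0.04,0],"turn":[0,0,0],"grip":0.3},{"dp":[0,-0.045,0],"turn":[0,0,0],"grip":0.3},{"dp":[0,-0.045,0],"turn":[0,0,0],"grip":0.3},{"dp":[0,-0.045,0],"turn":[0,0,0],"grip":0.3},{"dp":[0,0,0],"turn":[0,0,0],"grip":0.3},{"dp":[0,0,0],"turn":[0,0,0],"grip":0.3}]}}

```text
clock: 23.1
position: [0.4722, -0.0292, 0.3438]
ee_rot: [0.51, 0.491, 0.509, -0.49]
contact_force: [-0.0, -0.4, -0.0]
width: 0.0555
```

```bash
python3 - <<'E'
from h import *
st(); snap('top','t20'); snap('scene','s20'); 
a=cv2.imread('pics/s20_raw.png');cv2.imwrite('pics/s20c.png',cv2.resize(a[190:290,250:410],None,fx=5,fy=5,interpolation=cv2.INTER_CUBIC))
E
```

```text
t23.10 pos [ 0.4722 -0.0292  0.3438] yaw(y) 2.1 xdir [ 1.7e-03 -2.0e-04 -1.0e+00] F [-0.  -0.4 -0. ] w0.0555 q [-0.21  0.17  1.81  0.    1.16 -0.25]
```

View pics/t20.png

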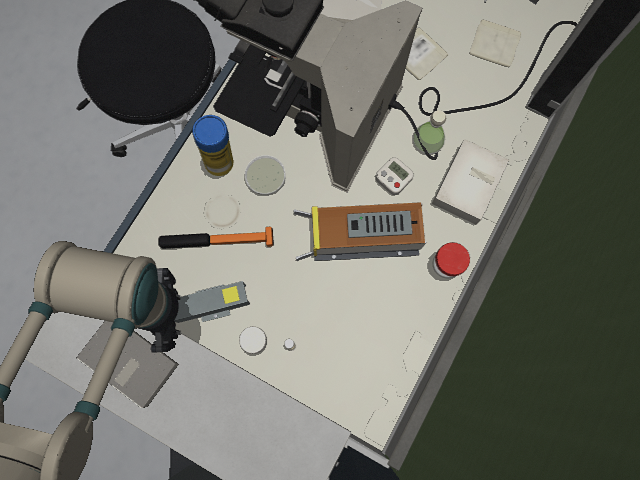

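View pics/s20.png

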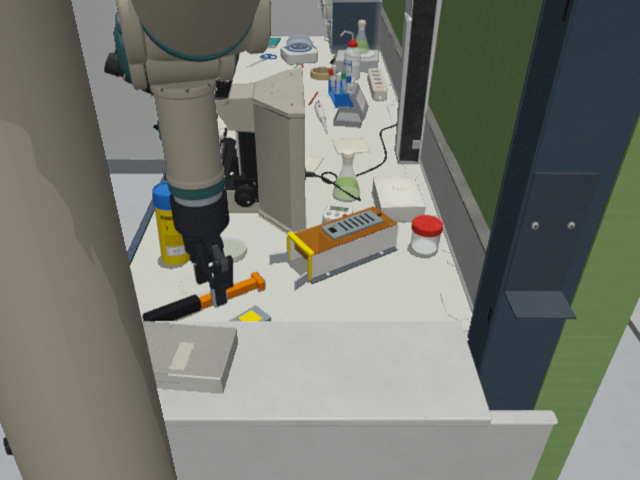

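View pics/s20c.png

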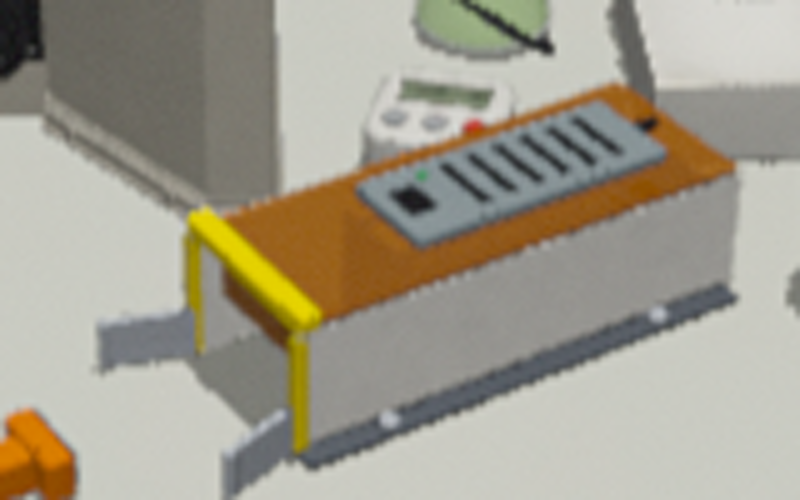

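```bash
python3 - <<'E'
from h import *
for n,boxes in {'top':('t20_raw',dict(jar=(425,230,480,290),petri=(240,150,290,200),canister=(190,110,236,180),sjar=(235,322,272,360),vial=(280,334,300,354),hood=(293,195,430,262),roof_in=(318,205,426,255))),'scene':('s20_raw',dict(mouth=(268,225,325,290),roof=(300,205,400,260),jar=(405,210,450,260)))}.items():
    f,b=boxes; A=cv2.imread(f'pics/{n}0.png').astype(int);B=cv2.imread(f'pics/{f}.png').astype(int)
    D=np.abs(A-B).max(2)
    for k,(x0,y0,x1,y1) in b.items(): d=D[y0:y1,x0:x1]; print(n,k,'px>40:',(d>40).sum(),'px>20:',(d>20).sum(),'max',d.max())
r,b=blob(cv2.imread('pics/t20_raw.png'),(3,150,100),(16,255,255),(200,220,280,255),.022);print('stick orange',r,b)
E
```

```text
top jar px>40: 0 px>20: 0 max 9
top petri px>40: 0 px>20: 0 max 8
top canister px>40: 63 px>20: 177 max 88
top sjar px>40: 0 px>20: 0 max 9
top vial px>40: 28 px>20: 44 max 114
top hood px>40: 0 px>20: 0 max 19
top roof_in px>40: 0 px>20: 0 max 19
scene mouth px>40: 0 px>20: 1 max 21
scene roof px>40: 0 px>20: 11 max 32
scene jar px>40: 0 px>20: 0 max 16
stick orange ((653.9970703125, -123.86399841308594), (129.30642700195312, 36.98698806762695), 89.10259246826172) [[ 0.6344933  -0.18821964]
 [ 0.6714757  -0.18879892]
 [ 0.67350084 -0.05950836]
 [ 0.6365184  -0.05892908]]
```

```bash
python3 - <<'E'
import cv2,numpy as np
A=cv2.imread('pics/top0.png');B=cv2.imread('pics/t20_raw.png')
def c(I,b,s):return cv2.resize(I[b[1]:b[3],b[0]:b[2]],None,fx=s,fy=s,interpolation=cv2.INTER_NEAREST)
v=np.hstack([c(A,(270,325,310,362),9),c(B,(270,325,310,362),9)]);w=np.hstack([c(A,(180,105,244,185),5),c(B,(180,105,244,185),5)])
cv2.imwrite('pics/cmpv.png',v);cv2.imwrite('pics/cmpw.png',w)
for I in(A,B):
    g=cv2.cvtColor(I,cv2.COLOR_BGR2GRAY); 
import glob
for f in ['top0','t1_raw','t4_raw','t5_raw','t7_raw','t8_raw','t9_raw','t12_raw','t13_raw','t14_raw','t17_raw','t20_raw']:
    I=cv2.imread(f'pics/{f}.png').astype(int)
    D=lambda b:np.abs(A.astype(int)-I).max(2)[b[1]:b[3],b[0]:b[2]]
    print(f,(D((280,334,300,354))>40).sum(),(D((190,110,236,180))>40).sum())
E
```

```text
top0 0 0
t1_raw 131 66
t4_raw 28 1325
t5_raw 28 2258
t7_raw 126 66
t8_raw 358 68
t9_raw 241 67
t12_raw 29 61
t13_raw 29 61
t14_raw 29 60
t17_raw 29 1036
t20_raw 28 63
```

View pics/cmpv.png

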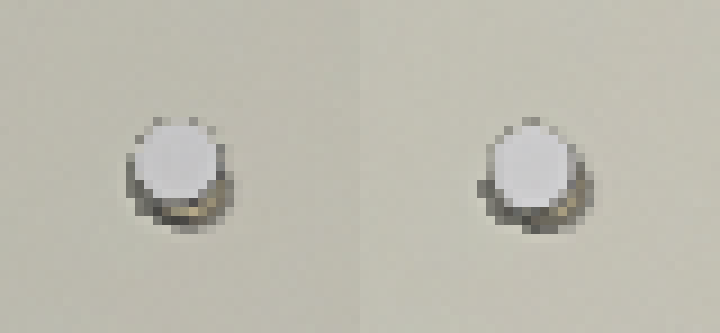

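View pics/cmpw.png

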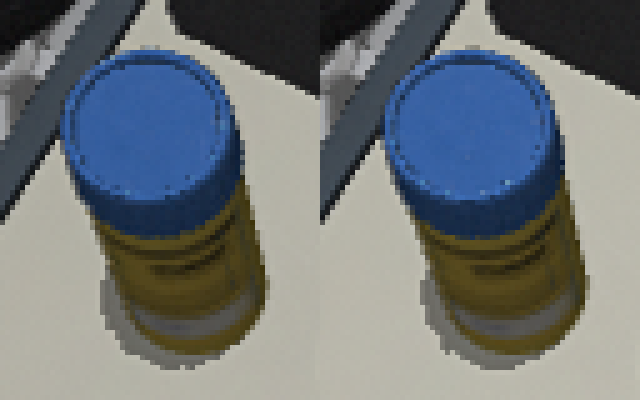

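```bash
python3 - <<'E'
from h import *
st(); print(manip.sign_off())
E
```

```text
t23.20 pos [ 0.4741 -0.0293  0.3438] yaw(y) 2.13 xdir [ 2.6e-03 -3.0e-04 -1.0e+00] F [ 0.5 -0.5  0.5] w0.0555 q [-0.21  0.17  1.81  0.    1.16 -0.25]
the job is handed in; nothing more can be done
None
```

I finished the job in the order you gave and handed it in at 23.2 s; the sign-off reports no verdict. I stood the rack end on between the guide wings and drew the stick out by its neck. I laid it on the bench, let go, took it again by the black handle and pushed the rack in under the flap.

**Rack home:** The push force stayed around 2 N, then rose to about 18 N at the end stop. Seen through the roof, the stick's head was about 71 mm inside the mouth, against 70 mm expected. The gripper did not touch the rack during the feed.

**Stick and flap:** The stick lies released on the bench with its head about 90 mm in front of the mouth. The mouth and flap look the same as in the first picture, so I take the flap to be hanging shut. I could not measure its angle directly.

**Other objects:** The red jar, small jar and petri dish show no change between the first and last pictures. The vial and canister tops each look shifted by about 1 pixel (roughly 1–2 mm). The canister shift was already there in the first picture after the start, before the arm came near it. I first saw the vial shift once the arm stopped hiding it, and the arm never came close to it, so I take both as settling, though I can't prove it.

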